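# Set out the clay painter's bench

### The job

Lay the three tools flat in the lanes of the wooden tool tray in their order of use: spatula in the lane next to the tray's carrying handle, needle probe in the middle lane, brush in the far lane, each along its lane, either way round. Stand the larger clay mushroom upright in the larger bay of the ware crate and the smaller one in the smaller bay, without ever tipping them over. Leave the glass of paint and the clay pot where they stand.

Things in the scene. Friction and masses are not known exactly. Their poses are not given: they have to be found in the camera images.
- spatula: Modelling spatula. Loose, lying flat, 140 mm long. Origin on the underside of the handle, at the best grip point (near the balance), 65 mm from the handle's end and 75 mm from the head's tip; +x runs along the tool to the head, z up. Wooden handle 90 mm long, 14 mm wide, 12 mm thick (x from -65 to +25), then a flat steel blade 24 mm wide with a round end.
- probe: Needle probe. Loose, lying flat, 140 mm long. Origin on the underside of the handle, at the best grip point (near the balance), 65 mm from the handle's end and 75 mm from the head's tip; +x runs along the tool to the head, z up. Wooden handle 90 mm long, 10 mm wide, 12 mm thick (x from -65 to +25), then a thin dark steel needle 4 mm thick.
- brush: Flat paint brush. Loose, lying flat, 140 mm long. Origin on the underside of the handle, at the best grip point (near the balance), 65 mm from the handle's end and 75 mm from the head's tip; +x runs along the tool to the head, z up. Wooden handle 90 mm long, 12 mm wide, 12 mm thick (x from -65 to +25), then a steel ferrule and a stiff dark bristle head, both 20 mm wide.
- mushroom_large: Large mushroom of unpainted fired clay, loose, upright, 70 mm high: round foot 46 mm across, stem about 28 mm, cap 56 mm across with an upright rim between 44 and 56 mm above the underside (grip it there, from above). Origin at the centre of the underside, z up.
- mushroom_small: Small mushroom of unpainted fired clay, loose, upright, 60 mm high: round foot 32 mm across, stem about 20 mm, cap 40 mm across with an upright rim between 38 and 48 mm above the underside (grip it there, from above). Origin at the centre of the underside, z up.
- tool_tray: Fixed wooden tray, 190 (x) by 168 mm (y), rim 14 mm high, inner floor at 5 mm. Origin: centre of its underside. Three lanes along x, centred at y = +52, 0, -52 mm, each 180 mm long, 40 mm wide between dark ribs that stand 10 mm above the floor, only at the ends (|x| 50 to 90 mm); the middle is open. A dark carrying handle, 100 mm long, 16 mm high, stands 28 mm out from the +y side.
- ware_crate: Fixed plywood crate, 82 mm (its x) by 162 mm (its y), walls 22 mm high and 6 mm thick, inner floor 6 mm above the bench. Origin at the centre of its underside. A 24 mm thick divider parts it into two bays, both 70 mm along x: the larger, 74 mm along y, centred at y = +38 mm, and the smaller, 52 mm along y, centred at y = -49 mm.
- paint_glass: Bystander: small glass of brown paint, 60 mm across, 55 mm high, loose. Origin at the centre of its underside.
- clay_pot: Bystander: small round clay pot, 72 mm across, 62 mm high, loose and empty. Origin at the centre of its underside.

How it is judged (in metres and radians):
At the end, for the whole second after the job is handed in: Tools flat on the tray floor, each in its lane: within 16 mm across, 27 mm along, 0.22 rad, tilt under 0.06 rad. Mushrooms on their bay floors, upright within 0.1 rad, off centre by under 14 mm (crate x) and 16 mm (y) for the large, 21 and 12 mm for the small. All released, at rest (x of spatula in the frame of tool_tray between -0.027 and 0.027 m and y of spatula in the frame of tool_tray between 0.036 and 0.068 m and z of spatula in the frame of tool_tray between 0.001 and 0.009 m and angle between the x axis of each of spatula, probe, brush and the x axis of tool_tray, either way round below 0.22 rad and angle between each of spatula, probe, brush's own z axis and vertical below 0.06 rad and x of probe in the frame of tool_tray between -0.027 and 0.027 m and y of probe in the frame of tool_tray between -0.016 and 0.016 m and z of probe in the frame of tool_tray between 0.001 and 0.009 m and x of brush in the frame of tool_tray between -0.027 and 0.027 m and y of brush in the frame of tool_tray between -0.068 and -0.036 m and z of brush in the frame of tool_tray between 0.001 and 0.009 m and x of mushroom_large in the frame of ware_crate between -0.014 and 0.014 m and y of mushroom_large in the frame of ware_crate between 0.022 and 0.054 m and z of mushroom_large in the frame of ware_crate between 0.002 and 0.01 m and angle between each of mushroom_large, mushroom_small's own z axis and vertical below 0.1 rad and x of mushroom_small in the frame of ware_crate between -0.021 and 0.021 m and y of mushroom_small in the frame of ware_crate between -0.061 and -0.037 m and z of mushroom_small in the frame of ware_crate between 0.002 and 0.01 m and linear speed of each of spatula, probe, brush, mushroom_large, mushroom_small below 0.02 m/s); the robot touches nothing.
It fails at once if a clay mushroom is tipped over (angle between any of mushroom_large, mushroom_small's own z axis and vertical above 0.8 rad).
It fails at once if the paint glass or the clay pot is shifted by more than 20 mm (distance of any of paint_glass, clay_pot from where it was at the start of the episode above 0.02 m).
It also fails if it takes over 128 s, if anything falls off the work surface, if the arm or the gripper's body presses on something with over 40 N, if the wrist force passes 120 N, or if a joint passes its speed limit or range.

### The arm

A 6-joint arm with a two-finger parallel gripper is mounted at the origin on the work surface. World frame = base frame: x ahead of the robot, y to its left, z up, the work surface at z = 0. Lengths are in mm, angles in rad, forces in N, time in s.
With the tool pointing down it reaches from about 350 to 975 mm from the base axis. Payload 7.1 kg.
Tool frame: the origin (TCP) lies between the finger pads; the fingertips stand 19 mm ahead of it and the grasp point (between the pads) is the TCP (ctrl.finger_overhang is the distance from the TCP to the fingertips, in mm); z points along the fingers, y is the line along which they close (so a half turn about z gives the same grasp; the last joint's range is limited). The gripper opens to 88 mm and grips with 3 to 60 N. Pads are 20 mm wide; open, the fingers measure 115 mm over their backs; the gripper's body (75 mm by 178 mm) begins 61 mm behind the grasp point.
Start: joints at [1.148, 0.423, 1.63, -0, 1.089, -0.019], TCP at [245.54, 574.73, 241.675] pointing down, gripper open.
Joint ranges: [-3, 3], [-0.9, 2.11], [0.09, 2.58], [-1.31, 4.45], [0.11, 2.69], [-2.54, 2.54]. Speed limits (rad/s): [2.39, 2.39, 3.01, 3.14, 3.14, 3.14].

### API

Orientations are given as a rotation vector (axis times angle).
In Python, from workcell import ctrl gives the robot as it stands. The module is installed in compiled form; this text tells all that it offers.
- The arm moves only by the tool arm_command, never from a script. Its argument "rows" is one flat list of numbers, 7 for each row, row after row: the turn, a rotation vector about the tool's x, y, z scaled (see below), then the shift along the tool's x, y, z scaled (see below), then the opening, from -1 (shut) to 1 (fully open). A call has 1 to 5 rows; each row is the pose to reach, as a shift and turn from the pose commanded when the call began, along the tool's axes at that moment, turning the shorter way round; what a row does not reach only later rows make up. The controller multiplies each number of a shift by 80 mm and each number of a turn by 180 degrees. A row lasts 1/10 s, in which the tool goes at most 50 mm and 8.59 degrees, less where a joint would pass 70% of its speed; a pose out of reach is approached as far as the arm can. A call with a number of a shift or a turn outside -1 to 1 is refused whole. A call with a gripper value outside its range is refused whole. The fingers move at their own pace and stop on an object; the grip force is fixed at half the most. Time passes only in rows, so rows that repeat a pose let the fingers close. It gives the time, the measured TCP pose, the force, the opening and the grip force at its end, in the units of the state.
- ctrl.get_obs(): the state, without advancing time (a new reading comes with each control period).
- ctrl.get_image(name): name is "scene" or "top"; returns (picture, depth): 480x640x3 uint8, red, green, blue; 480x640 float32, mm along the optical axis (not along the pixel's ray), 0 where there is no reading.
- ctrl.camera_params(name): a dict with "camera_matrix" (3x3 intrinsics, pixels), "world_to_cam" (4x4, takes a point from world to camera coordinates). Camera axes: x right, y down, z forward; pixel columns grow to the right and rows downward; lengths in mm; the calibration is good to about 2 mm. A picture is of the moment at which its call begins. camera_params takes no time and is no camera call.
- ctrl.close_job(): hands the job in; it is judged then, once.
The state is a dict: "t": time; "qpos": joint angles; "qvel": joint speeds; "joint_torque": joint torques, N m; "ee_pos": TCP position; "orientation": TCP orientation; "ft_force": force on the tool from outside, world axes, zero at the start; "moment": the same for the moment, N m; "width": finger opening in mm; "grasp_force": force on a finger pad.
Only numpy, scipy, OpenCV 4.12 (cv2) and the standard library are available. Lean on these libraries where they do the work, as an engineer would, in place of code of your own. Each camera call takes 0.05 s, during which the arm holds its last target. There are 200 camera calls.

## Working session

There is one attempt and no reset: what is moved stays moved. The work goes in short steps, Python scripts to look and compute and a tool call to move; the robot and the scene stay as the last step left them, time stands still between calls to the robot, and variables do not carry over. Pictures are saved under pics/ and viewed, at most 14 in all, crops included, and the job is handed in when it is done.

Besides the shell and the picture viewer there is one more tool, called after "Request:" by a JSON object that holds its "api" and its "payload", one argument or row to a line. arm_command: Moves the arm, as the interface text tells. Shifts and turns lie within -1 to 1; 1 stands for 80 mm of shift or 180 degrees of turn. Its arguments: {"type":"object","properties":{"rows":{"type":"array","items":{"type":"number"}}},"required":["rows"]}

```bash
mkdir -p pics; ls
python3 - <<'E'
from workcell import ctrl
import cv2,numpy as np
for n in("scene","top"):
    im,d=ctrl.get_image(n); cv2.imwrite(f"pics/{n}0.png",im[...,::-1]); np.savez(f"{n}0.npz",im=im,d=d)
    p=ctrl.camera_params(n); print(n,p)
print(ctrl.get_obs())
E
```

```text
pics
scene {'camera_matrix': array([[536.60989513,   0.        , 322.58203172],
       [  0.        , 536.60989513, 242.60455452],
       [  0.        ,   0.        ,   1.        ]]), 'world_to_cam': array([[ 7.48647900e-01,  6.62610356e-01,  2.17678491e-02,
        -4.35198134e+02],
       [ 4.01620161e-01, -4.27156423e-01, -8.10085574e-01,
        -2.26991074e+02],
       [-5.27472814e-01,  6.15211270e-01, -5.85907436e-01,
         1.32074592e+03],
       [ 0.00000000e+00,  0.00000000e+00,  0.00000000e+00,
         1.00000000e+00]])}
top {'camera_matrix': array([[567.34756253,   0.        , 328.42472348],
       [  0.        , 567.34756253, 248.79435112],
       [  0.        ,   0.        ,   1.        ]]), 'world_to_cam': array([[ 4.81637414e-03, -9.99887240e-01, -1.42235502e-02,
         1.00835209e+00],
       [-9.97570972e-01, -3.81581724e-03, -6.95528219e-02,
         6.18128127e+02],
       [ 6.94907047e-02,  1.45239932e-02, -9.97476865e-01,
         1.27512446e+03],
       [ 0.00000000e+00,  0.00000000e+00,  0.00000000e+00,
         1.00000000e+00]])}
{'t': 0.1, 'qpos': array([ 1.14799421e+00,  4.23724760e-01,  1.63061082e+00, -1.67977633e-05,
        1.08861171e+00, -1.90282908e-02]), 'qvel': array([ 7.83050542e-05, -2.33674382e-03, -1.75922370e-03,  8.82881062e-04,
        1.73848578e-03, -1.76846863e-03]), 'joint_torque': array([-1.25850795e-03, -5.45612741e+01, -2.74324411e+01,  6.44805143e-02,
        1.87854673e-02, -4.81135737e-05]), 'ee_pos': array([245.35706968, 574.30482627, 241.00526608]), 'orientation': array([-6.29877990e-01, -3.07751199e+00,  2.08107165e-03]), 'ft_force': array([ 9.44662676e-01, -7.20296040e-04,  5.00514044e-01]), 'moment': array([0.02684514, 0.01829307, 0.05990123]), 'grasp_force': 0.0, 'width': 88.23047700847441}
```

View pics/top0.png

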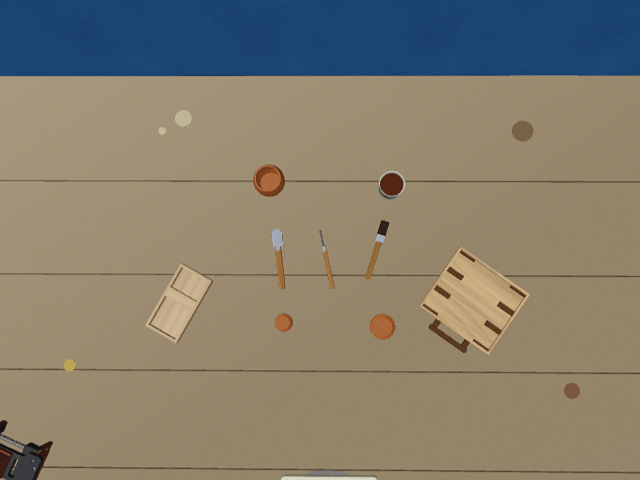

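View pics/scene0.png

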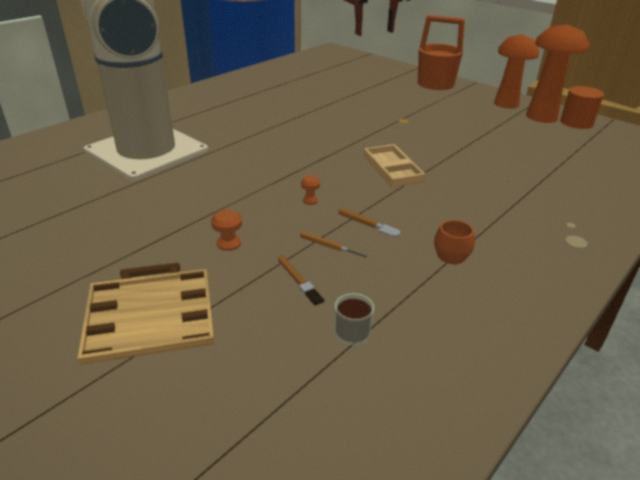

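The top view shows the spatula at (280,262), probe (327,260) and brush (377,250), with the large mushroom at (382,326) and the small one at (284,322). The tray is at (475,300) with its handle at (449,336), the crate at (180,303), the pot at (269,180) and the glass at (391,184). The scene view agrees, and the tray handle is on the robot side.

```bash
cat > h.py <<'E'
import cv2,numpy as np
from workcell import ctrl
def ray(n,uv,z):
    p=ctrl.camera_params(n);K=p["camera_matrix"];T=p["world_to_cam"];R=T[:3,:3];t=T[:3,3]
    uv=np.atleast_2d(np.array(uv,float));d=np.c_[uv,np.ones(len(uv))]@np.linalg.inv(K).T@R
    c=-R.T@t; return (c+d*((z-c[2])/d[:,2])[:,None])[:,:2]
E
python3 - <<'E'
from h import *
im=np.load("top0.npz")["im"]; hsv=cv2.cvtColor(im,cv2.COLOR_RGB2HSV)
for uv in [(480,290),(180,315),(340,310),(281,275),(329,275),(277,238),(382,326),(450,338),(322,237),(383,226),(380,238)]: print(uv,im[uv[1],uv[0]],hsv[uv[1],uv[0]])
def comps(m,a,lab):
    n,l,s,c=cv2.connectedComponentsWithStats(m.astype(np.uint8))
    for i in range(1,n):
        x,y,w,h,A=s[i]
        if A>a and 100<x and x+w<560 and 150<y<400:
            cn=cv2.findContours((l==i).astype(np.uint8),0,2)[0][0]
            print(lab,s[i],c[i].round(1),[np.round(v,1) for v in cv2.minAreaRect(cn)])
H,S,V=[hsv[...,i].astype(int) for i in range(3)]
comps((V>165)&(S<140),15,"bright"); comps((S>140)&(V>60),15,"orange"); comps(V<70,15,"dark")
E
```

```text
(480, 290) [204 176 133] [ 18  89 204]
(180, 315) [200 178 144] [ 18  71 200]
(340, 310) [150 135 107] [ 20  73 150]
(281, 275) [152 108  57] [ 16 159 152]
(329, 275) [165 118  63] [ 16 158 165]
(277, 238) [160 166 181] [111  30 181]
(382, 326) [169 100  58] [ 11 167 169]
(450, 338) [83 51 29] [ 12 166  83]
(322, 237) [118 104  86] [ 17  69 118]
(383, 226) [44 36 27] [16 99 44]
(380, 238) [163 169 184] [111  29 184]
bright [378 170  27  25  67] [393.1 178.3] [array([393.1, 180.3]), array([26.4, 19.2]), np.float64(26.6)]
bright [272 229  11  22 177] [276.8 238.6] [array([276.8, 239.5]), array([21.2,  9.8]), np.float64(84.3)]
bright [375 234  10   9  57] [379.8 237.8] [array([379.9, 238. ]), array([7.9, 7. ]), np.float64(18.4)]
bright [ 420  247  110  108 5447] [473.7 300.2] [array([474.1, 300.2]), array([84.8, 74.1]), np.float64(34.7)]
bright [ 145  264   66   80 2385] [178.4 302.8] [array([177.5, 303. ]), array([35.8, 72.2]), np.float64(29.7)]
orange [253 165  32  31 768] [268.5 180.2] [array([268.5, 180. ]), array([30., 31.]), np.float64(90.0)]
orange [380 174  23  21 380] [391.2 18
[... 945 characters left out ...]
.7 309.1] [array([429.8, 309.1]), array([15.8,  1.7]), np.float64(35.0)]
orange [275 314  17  18 239] [283.1 322.2] [array([283. , 322.5]), array([17., 16.]), np.float64(90.0)]
orange [370 314  25  25 495] [382.1 326.2] [array([382., 326.]), array([24., 24.]), np.float64(90.0)]
orange [429 320  40  33 272] [448.2 337. ] [array([449.4, 335.4]), array([44.1, 11.5]), np.float64(35.3)]
orange [485 321  16  13  78] [492.5 327.2] [array([492.5, 327.2]), array([17.8,  4.3]), np.float64(35.0)]
orange [474 340  14  11  26] [480.6 344.9] [array([480.6, 344.9]), array([16.4,  1.4]), np.float64(33.7)]
dark [378 221  11  15 111] [382.9 227.7] [array([383. , 227.7]), array([ 7.9, 13.3]), np.float64(18.4)]
```

```bash
cat > m.py <<'E'
from h import *
f=np.load("top0.npz");im,d=f["im"],f["d"]
p=ctrl.camera_params("top");K=p["camera_matrix"];T=p["world_to_cam"];R=T[:3,:3];t=T[:3,3]
v,u=np.mgrid[:480,:640];pc=np.stack([(u-K[0,2])/K[0,0],(v-K[1,2])/K[1,1],np.ones_like(d)],-1)*d[...,None]
W=(pc-t)@R; z=W[...,2]; 
print("table z",np.median(z[200:220,300:350]),z[200:220,300:350].std())
z=z-np.median(z[200:220,300:350])
def rect(lo,hi,win):
    m=np.zeros(z.shape,np.uint8);a,b,c,e=win;m[c:e,a:b]=(z[c:e,a:b]>lo)&(z[c:e,a:b]<hi)
    pts=W[m>0][:,:2].astype(np.float32);return m,pts
for nm,lo,hi,win in [("crate",14,30,(130,230,250,355)),("tray",9,13+6,(410,540,235,360))]:
    m,pts=rect(lo,hi,win);r=cv2.minAreaRect(pts);print(nm,len(pts),r,cv2.boxPoints(r).round(0).tolist())
# crate divider: centroid of high pixels along long axis
m,pts=rect(14,30,(130,230,250,355));(c,(w,h),a)=cv2.minAreaRect(pts)
B=cv2.boxPoints(((c,(w,h),a)));e=B[1]-B[0];e2=B[2]-B[1];L=e if np.linalg.norm(e)>np.linalg.norm(e2) else e2
L=L/np.linalg.norm(L);q=(pts-c)@L;n=np.array([-L[1],L[0]]);k=abs((pts-c)@n)<28
print("long axis",L,np.histogram(q[k],bins=np.arange(-84,85,6)))
ribs=ray("top",[(454.8,273.1),(442,291.8),(505.4,308.5),(492.5,327.2)],15);print("ribs",ribs.round(1),ribs.mean(0))
e=ribs[2:].mean(0)-ribs[:2].mean(0);print("tray x len",np.linalg.norm(e),np.degrees(np.arctan2(e[1],e[0])))
print("handle",ray("top",(448.2,337),16))
print("glass",ray("top",(391.5,184),55),"pot",ray("top",(268.5,180.2),62))
print("ML",ray("top",(382.1,326.2),52),"MS",ray("top",(283.1,322.2),45))
for nm,c,a in [("spat",(279.8,269.5),84.3),("probe",(328.3,269.6),77.7),("brush",(372.9,259.7),107.4)]:
    P=ray("top",[c,(c[0]-20*np.cos(np.radians(a)),c[1]-20*np.sin(np.radians(a)))],12);e=P[1]-P[0];e/=np.linalg.norm(e)
    print(nm,"handle mid",P[0],"ang",np.degrees(np.arctan2(e[1],e[0])),"grip",P[0]+20*e)
E
python3 m.py
```

```text
table z -0.5726175395567876 71.99032704918764
crate 1016 ((494.2721862792969, 346.02532958984375), (84.10523223876953, 162.77854919433594), 61.21495056152344) [[403.0, 348.0], [545.0, 270.0], [586.0, 344.0], [443.0, 422.0]]
tray 1929 ((521.8800659179688, -344.2010192871094), (215.5029754638672, 271.9172668457031), 55.36438751220703) [[349.0, -356.0], [573.0, -510.0], [695.0, -333.0], [471.0, -178.0]]
long axis [ 0.8764323  -0.48152515] (array([32, 56,  0,  0,  0,  0,  0,  1,  0,  0,  0,  2,  0,  9, 65, 65, 65,
       66,  0,  0,  0,  0,  0,  0,  0,  0, 28, 41]), array([-84, -78, -72, -66, -60, -54, -48, -42, -36, -30, -24, -18, -12,
        -6,   0,   6,  12,  18,  24,  30,  36,  42,  48,  54,  60,  66,
        72,  78,  84]))
ribs [[ 564.1 -285. ]
 [ 521.3 -255.5]
 [ 484.2 -398.7]
 [ 441.9 -368.9]] [ 502.88529777 -327.02701767]
tray x len 138.66579788139924 -125.0442188798805
handle [[ 419.37069095 -268.38699061]]
glass [[ 761.85713269 -137.4476278 ]] pot [[768.54580955 137.84594825]]
ML [[ 445.15128974 -116.09643196]] MS [[452.26820996 103.47134571]]
spat handle mid [570.63137907 115.40035238] ang 6.322273266867786 grip [590.50974351 117.60276632]
probe handle mid [570.88638666   3.87412934] ang 12.578381629819186 grip [590.40636667   8.22962936]
brush handle mid [594.06557608 -98.45696211] ang -17.377348246748266 grip [ 613.15274566 -104.43023236]
```

```bash
cat > plan.py <<'E'
import sys,numpy as np
from scipy.spatial.transform import Rotation as Ro
from workcell import ctrl
o=ctrl.get_obs();R=Ro.from_rotvec(o["orientation"]).as_matrix();p=np.array(o["ee_pos"]);psi=np.degrees(np.arctan2(R[1,0],R[0,0]))
print("t",o["t"],"p",p.round(1),"psi",round(psi,1),"w",round(o["width"],1),"g",round(o["grasp_force"],1),"F",o["ft_force"].round(1),"zt",R[:,2].round(3))
# args: x,y,z,psi ; '-' keeps
for a in sys.argv[1:]:
    v=a.split(",");q=np.array([p[i] if v[i]=="=" else float(v[i]) for i in range(3)]);ps=psi if v[3]=="=" else float(v[3])
    c,s=np.cos(np.radians(psi)),np.sin(np.radians(psi));d=q-p;dps=(ps-psi+180)%360-180
    t=np.array([d[0]*c+d[1]*s,d[0]*s-d[1]*c,-d[2]])/80
    n=max(1,int(np.ceil(abs(t).max()-.005)))
    print(a,"turn z",round(-dps/180,3),"rows",round(abs(dps)/8.59,1),"| shift",t.round(3),"calls",n,"each",(t/n).round(3),"mm",np.linalg.norm(d/n).round(0))
    p,psi=q,ps
E
python3 plan.py =,=,=,151.2 452.3,103.5,140,= =,=,43,=
```

```text
t 0.1 p [245.4 574.3 241. ] psi 156.9 w 88.2 g 0.0 F [ 0.9 -0.   0.5] zt [-0.001 -0.001 -1.   ]
=,=,=,151.2 turn z 0.031 rows 0.7 | shift [ 0.  0. -0.] calls 1 each [ 0.  0. -0.] mm 0.0
452.3,103.5,140,= turn z -0.0 rows 0.0 | shift [-5.102 -3.911  1.263] calls 6 each [-0.85  -0.652  0.21 ] mm 87.0
=,=,43,= turn z -0.0 rows 0.0 | shift [0.    0.    1.212] calls 2 each [0.    0.    0.606] mm 48.0
```

Request:
{"api": "arm_command", "payload": {
  "rows": [0,0,0.031,0,0,0,1,0,0,0.031,0,0,0,1]
}}

```text
t: 0.3
ee_pos: [245.4, 574.5, 241.3]
orientation: [-0.78, -3.043, 0.001]
ft_force: [0.2, -0.3, -0.5]
width: 87.5
grasp_force: 0.0
```

Request:
{"api": "arm_command", "payload": {
  "rows": [0,0,0,-0.85,-0.65,0.21,1,0,0,0,-0.85,-0.65,0.21,1,0,0,0,-0.85,-0.65,0.21,1]
}}

```text
t: 0.6
ee_pos: [280.6, 492.2, 223.4]
orientation: [-0.779, -3.043, 0.007]
ft_force: [0.0, -0.2, 0.4]
width: 87.6
grasp_force: 0.0
```

Request:
{"api": "arm_command", "payload": {
  "rows": [0,0,0,-0.85,-0.65,0.21,1,0,0,0,-0.85,-0.65,0.21,1,0,0,0,-0.85,-0.65,0.21,1]
}}

```text
t: 0.9
ee_pos: [315.1, 415.0, 207.1]
orientation: [-0.78, -3.042, 0.005]
ft_force: [-0.4, -0.8, -0.2]
width: 88.0
grasp_force: 0.0
```

Request:
{"api": "arm_command", "payload": {
  "rows": [0,0,0,-0.85,-0.65,0.21,1,0,0,0,-0.85,-0.65,0.21,1,0,0,0,-0.85,-0.65,0.21,1]
}}

```text
t: 1.2
ee_pos: [349.9, 337.8, 190.6]
orientation: [-0.78, -3.042, 0.003]
ft_force: [-1.1, 0.3, 0.0]
width: 87.6
grasp_force: 0.0
```

Request:
{"api": "arm_command", "payload": {
  "rows": [0,0,0,-0.85,-0.65,0.21,1,0,0,0,-0.85,-0.65,0.21,1,0,0,0,-0.85,-0.65,0.21,1]
}}

```text
t: 1.5
ee_pos: [385.0, 260.3, 174.1]
orientation: [-0.781, -3.043, 0.001]
ft_force: [0.4, -0.3, -0.4]
width: 87.6
grasp_force: 0.0
```

Request:
{"api": "arm_command", "payload": {
  "rows": [0,0,0,-0.85,-0.65,0.21,1,0,0,0,-0.85,-0.65,0.21,1,0,0,0,-0.85,-0.65,0.21,1]
}}

```text
t: 1.8
ee_pos: [420.2, 182.5, 157.5]
orientation: [0.782, 3.042, 0.0]
ft_force: [-0.0, 0.1, 0.7]
width: 88.2
grasp_force: 0.0
```

Request:
{"api": "arm_command", "payload": {
  "rows": [0,0,0,-0.85,-0.65,0.21,1,0,0,0,-0.85,-0.65,0.21,1,0,0,0,-0.85,-0.65,0.21,1,0,0,0,-0.85,-0.65,0.21,1]
}}

```text
t: 2.2
ee_pos: [454.2, 106.3, 141.2]
orientation: [0.78, 3.043, 0.001]
ft_force: [0.2, -0.7, -0.3]
width: 88.1
grasp_force: 0.0
```

```bash
python3 plan.py 452.3,103.5,=,151.2 =,=,43.5,= =,=,110,= 537.2,322.4,110,= =,=,50,=
```

```text
t 2.2 p [454.2 106.3 141.2] psi 151.2 w 88.1 g 0.0 F [ 0.2 -0.7 -0.3] zt [ 0.001  0.001 -1.   ]
452.3,103.5,=,151.2 turn z 0.0 rows 0.0 | shift [ 0.004 -0.042 -0.   ] calls 1 each [ 0.004 -0.042 -0.   ] mm 3.0
=,=,43.5,= turn z -0.0 rows 0.0 | shift [0.    0.    1.221] calls 2 each [0.    0.    0.611] mm 49.0
=,=,110,= turn z -0.0 rows 0.0 | shift [ 0.     0.    -0.831] calls 1 each [ 0.     0.    -0.831] mm 66.0
537.2,322.4,110,= turn z -0.0 rows 0.0 | shift [ 0.388  2.909 -0.   ] calls 3 each [ 0.129  0.97  -0.   ] mm 78.0
=,=,50,= turn z -0.0 rows 0.0 | shift [0.   0.   0.75] calls 1 each [0.   0.   0.75] mm 60.0
```

Request:
{"api": "arm_command", "payload": {
  "rows": [0,0,0,0,-0.04,0.6,1,0,0,0,0,-0.04,0.6,1,0,0,0,0,-0.04,0.6,1]
}}

```text
t: 2.5
ee_pos: [451.0, 103.6, 92.9]
orientation: [-0.776, -3.042, 0.002]
ft_force: [-0.8, -0.1, 0.1]
width: 87.8
grasp_force: 0.0
```

Request:
{"api": "arm_command", "payload": {
  "rows": [0,0,0,0,0,0.3,1,0,0,0,0,0,0.61,1,0,0,0,0,0,0.61,1,0,0,0,0,0,0.61,1]
}}

```text
t: 2.9
ee_pos: [452.7, 103.0, 45.8]
orientation: [0.778, 3.042, 0.001]
ft_force: [0.3, -0.1, -0.1]
width: 88.1
grasp_force: 0.0
```

Request:
{"api": "arm_command", "payload": {
  "rows": [0,0,0,0,0,0,0.2,0,0,0,0,0,0,0.1,0,0,0,0,0,0,0,0,0,0,0,0,0,-0.5,0,0,0,0,0,0,-1]
}}

```text
t: 3.4
ee_pos: [452.0, 102.2, 44.3]
orientation: [0.779, 3.043, 0.0]
ft_force: [0.1, -0.7, -0.4]
width: 51.1
grasp_force: 0.0
```

Request:
{"api": "arm_command", "payload": {
  "rows": [0,0,0,0,0,0,-1,0,0,0,0,0,0,-1,0,0,0,0,0,0,-1,0,0,0,0,0,0,-1,0,0,0,0,0,0,-1]
}}

```text
t: 3.9
ee_pos: [452.0, 102.3, 44.1]
orientation: [0.779, 3.043, 0.0]
ft_force: [-0.1, 0.1, 1.1]
width: 38.8
grasp_force: 30.0
```

Request:
{"api": "arm_command", "payload": {
  "rows": [0,0,0,0,0,-0.3,-1,0,0,0,0,0,-0.85,-1,0,0,0,0,0,-0.85,-1,0,0,0,0,0,-0.85,-1]
}}

```text
t: 4.3
ee_pos: [452.4, 102.3, 112.7]
orientation: [0.779, 3.042, 0.001]
ft_force: [-0.1, -0.6, -1.5]
width: 38.5
grasp_force: 30.0
```

Request:
{"api": "arm_command", "payload": {
  "rows": [0,0,0,0.07,0.5,0,-1,0,0,0,0.13,0.97,0,-1,0,0,0,0.13,0.97,0,-1]
}}

```text
t: 4.6
ee_pos: [481.6, 178.2, 111.0]
orientation: [0.775, 3.044, 0.002]
ft_force: [1.6, -0.2, -1.0]
width: 39.1
grasp_force: 30.0
```

Request:
{"api": "arm_command", "payload": {
  "rows": [0,0,0,0.07,0.5,0,-1,0,0,0,0.13,0.97,0,-1,0,0,0,0.13,0.97,0,-1]
}}

```text
t: 4.9
ee_pos: [509.3, 251.0, 110.8]
orientation: [0.775, 3.044, 0.001]
ft_force: [1.0, 0.4, -0.2]
width: 38.6
grasp_force: 30.0
```

Request:
{"api": "arm_command", "payload": {
  "rows": [0,0,0,0.07,0.5,0,-1,0,0,0,0.13,0.97,0,-1,0,0,0,0.13,0.97,0,-1,0,0,0,0.13,0.97,0,-1,0,0,0,0.13,0.97,0,-1]
}}

```text
t: 5.4
ee_pos: [534.9, 319.4, 110.8]
orientation: [-0.779, -3.041, 0.004]
ft_force: [-0.1, 0.3, -0.6]
width: 38.8
grasp_force: 30.0
```

```bash
python3 plan.py 537.2,322.4,=,151.2 =,=,50,=
python3 - <<'E'
from h import *
im,d=ctrl.get_image("scene");cv2.imwrite("pics/s1.png",cv2.resize(im[80:330,180:500,::-1],None,fx=2,fy=2))
E
```

```text
t 5.4 p [534.9 319.4 110.8] psi 151.3 w 38.8 g 30.0 F [-0.1  0.3 -0.6] zt [-0.003 -0.002 -1.   ]
537.2,322.4,=,151.2 turn z 0.0 rows 0.0 | shift [-0.007  0.046 -0.   ] calls 1 each [-0.007  0.046 -0.   ] mm 4.0
=,=,50,= turn z -0.0 rows 0.0 | shift [0.   0.   0.76] calls 1 each [0.   0.   0.76] mm 61.0
```

View pics/s1.png

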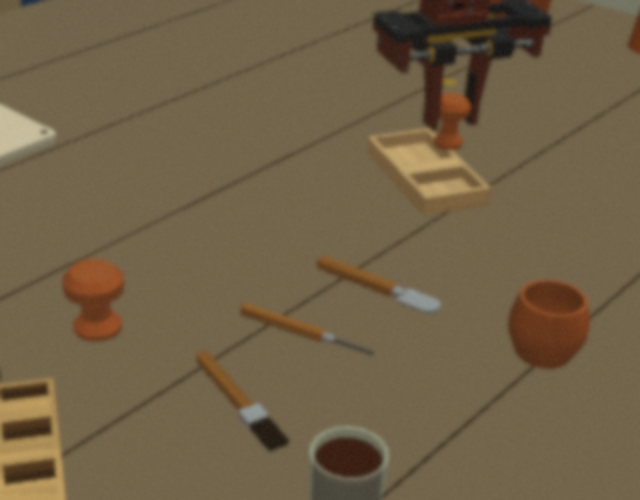

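The small mushroom hangs upright in the gripper at about (452,120), above the front (small) bay of the crate at (450,180). I'll lower it.

Request:
{"api": "arm_command", "payload": {
  "rows": [0,0,0,0,0.045,0.3,-1,0,0,0,0,0.045,0.55,-1,0,0,0,0,0.045,0.65,-1,0,0,0,0,0.045,0.72,-1,0,0,0,0,0.045,0.75,-1]
}}

```text
t: 5.95
ee_pos: [538.1, 324.1, 52.0]
orientation: [-0.78, -3.043, 0.0]
ft_force: [0.9, -0.6, -1.2]
width: 38.7
grasp_force: 30.0
```

Request:
{"api": "arm_command", "payload": {
  "rows": [0,0,0,0,0,0,-1,0,0,0,0,0,0,-1]
}}

```text
t: 6.15
ee_pos: [538.6, 324.7, 52.8]
orientation: [0.779, 3.043, 0.001]
ft_force: [0.8, -0.1, -0.8]
width: 38.9
grasp_force: 30.0
```

```bash
python3 plan.py 537.2,322.4,50,151.2
```

```text
t 6.15 p [538.6 324.7  52.8] psi 151.3 w 38.9 g 30.0 F [ 0.8 -0.1 -0.8] zt [ 0.001  0.001 -1.   ]
537.2,322.4,50,151.2 turn z 0.0 rows 0.0 | shift [ 0.001 -0.034  0.035] calls 1 each [ 0.001 -0.034  0.035] mm 4.0
```

Request:
{"api": "arm_command", "payload": {
  "rows": [0,0,0,0,-0.03,0.02,-1,0,0,0,0,-0.03,0.03,-1,0,0,0,0,-0.03,0.03,-1]
}}

```text
t: 6.45
ee_pos: [537.0, 322.4, 50.1]
orientation: [0.779, 3.043, -0.0]
ft_force: [-1.3, -1.4, 2.9]
width: 38.9
grasp_force: 30.0
```

Request:
{"api": "arm_command", "payload": {
  "rows": [0,0,0,0,0,0,0,0,0,0,0,0,0,0.2,0,0,0,0,0,0,1,0,0,0,0,0,0,1,0,0,0,0,0,0,1]
}}

```text
t: 6.95
ee_pos: [537.0, 322.5, 49.6]
orientation: [-0.779, -3.043, 0.0]
ft_force: [-0.4, -0.5, 0.7]
width: 72.4
grasp_force: 0.0
```

Request:
{"api": "arm_command", "payload": {
  "rows": [0,0,0,0,0,-0.5,1,0,0,0,0,0,-1,1,0,0,0,0,0,-1,1]
}}

```text
t: 7.25
ee_pos: [540.0, 324.3, 134.9]
orientation: [0.777, 3.037, 0.01]
ft_force: [-0.3, 0.4, 0.3]
width: 88.0
grasp_force: 0.0
```

```bash
python3 plan.py 445.2,-116.1,140,151.2 =,=,50.5,= =,=,130,= 461,364.3,130,= =,=,57,=
```

```text
t 7.25 p [540.  324.3 134.9] psi 151.3 w 88.0 g 0.0 F [-0.3  0.4  0.3] zt [ 0.008  0.004 -1.   ]
445.2,-116.1,140,151.2 turn z 0.0 rows 0.0 | shift [-1.606 -5.397 -0.064] calls 6 each [-0.268 -0.899 -0.011] mm 75.0
=,=,50.5,= turn z -0.0 rows 0.0 | shift [0.    0.    1.119] calls 2 each [0.    0.    0.559] mm 45.0
=,=,130,= turn z -0.0 rows 0.0 | shift [ 0.     0.    -0.994] calls 1 each [ 0.     0.    -0.994] mm 80.0
461,364.3,130,= turn z -0.0 rows 0.0 | shift [ 2.72   5.357 -0.   ] calls 6 each [ 0.453  0.893 -0.   ] mm 80.0
=,=,57,= turn z -0.0 rows 0.0 | shift [0.    0.    0.912] calls 1 each [0.    0.    0.912] mm 73.0
```

Request:
{"api": "arm_command", "payload": {
  "rows": [0,0,0,-0.27,-0.89,0,1,0,0,0,-0.27,-0.89,0,1,0,0,0,-0.27,-0.89,0,1]
}}

```text
t: 7.55
ee_pos: [520.3, 247.0, 129.0]
orientation: [-0.782, -3.041, 0.003]
ft_force: [-0.1, 0.3, -0.0]
width: 88.2
grasp_force: 0.0
```

Request:
{"api": "arm_command", "payload": {
  "rows": [0,0,0,-0.27,-0.89,0,1,0,0,0,-0.27,-0.89,0,1,0,0,0,-0.27,-0.89,0,1]
}}

```text
t: 7.85
ee_pos: [505.7, 175.2, 129.2]
orientation: [-0.782, -3.041, 0.002]
ft_force: [0.4, 1.3, -0.2]
width: 88.2
grasp_force: 0.0
```

Request:
{"api": "arm_command", "payload": {
  "rows": [0,0,0,-0.27,-0.89,0,1,0,0,0,-0.27,-0.89,0,1,0,0,0,-0.27,-0.89,0,1]
}}

```text
t: 8.15
ee_pos: [491.1, 103.1, 129.5]
orientation: [-0.782, -3.042, 0.0]
ft_force: [0.8, 0.5, 0.3]
width: 87.7
grasp_force: 0.0
```

Request:
{"api": "arm_command", "payload": {
  "rows": [0,0,0,-0.27,-0.89,0,1,0,0,0,-0.27,-0.89,0,1,0,0,0,-0.27,-0.89,0,1]
}}

```text
t: 8.45
ee_pos: [476.5, 30.7, 129.6]
orientation: [0.782, 3.042, 0.0]
ft_force: [-0.6, -0.2, 0.1]
width: 88.2
grasp_force: 0.0
```

Request:
{"api": "arm_command", "payload": {
  "rows": [0,0,0,-0.27,-0.89,0,1,0,0,0,-0.27,-0.89,0,1,0,0,0,-0.27,-0.89,0,1]
}}

```text
t: 8.75
ee_pos: [461.8, -41.9, 129.8]
orientation: [0.782, 3.042, 0.0]
ft_force: [0.2, -0.6, -0.5]
width: 87.8
grasp_force: 0.0
```

Request:
{"api": "arm_command", "payload": {
  "rows": [0,0,0,-0.27,-0.89,0,1,0,0,0,-0.27,-0.89,0,1,0,0,0,-0.27,-0.89,0,1,0,0,0,-0.27,-0.89,0,1,0,0,0,-0.27,-0.89,0,1]
}}

```text
t: 9.25
ee_pos: [446.3, -113.0, 129.7]
orientation: [0.777, 3.044, 0.0]
ft_force: [0.2, -0.6, -0.2]
width: 87.6
grasp_force: 0.0
```

```bash
python3 plan.py 445.2,-116.1,=,151.2 =,=,50.5,=
python3 - <<'E'
from h import *
im,d=ctrl.get_image("top");cv2.imwrite("pics/t2.png",im[...,::-1])
m=(cv2.inRange(cv2.cvtColor(im,cv2.COLOR_RGB2HSV),(0,140,90),(30,255,255)))[255:350,140:220]
n,l,s,c=cv2.connectedComponentsWithStats(m)
C=np.array([494.3,346.]);yv=np.array([-.876,.482])
for i in range(1,n):
    if s[i,4]>20:
        w=ray("top",c[i]+[140,255],50)[0];print(s[i],w,(w-C)@yv,(w-C)@np.array([yv[1],-yv[0]]))
E
```

```text
t 9.25 p [ 446.3 -113.   129.7] psi 151.4 w 87.6 g 0.0 F [ 0.2 -0.6 -0.2] zt [ 0.  0. -1.]
445.2,-116.1,=,151.2 turn z 0.001 rows 0.0 | shift [-0.007 -0.04  -0.   ] calls 1 each [-0.007 -0.04  -0.   ] mm 3.0
=,=,50.5,= turn z -0.0 rows 0.0 | shift [0.   0.   0.99] calls 1 each [0.   0.   0.99] mm 79.0
[ 37  21  20  18 256] [536.51985451 321.66006312] -48.716442127950565 -0.971814831890871
```

Request:
{"api": "arm_command", "payload": {
  "rows": [0,0,0,0,-0.03,0.4,1,0,0,0,0,-0.03,0.8,1,0,0,0,0,-0.03,0.98,1,0,0,0,0,-0.03,0.98,1,0,0,0,0,-0.03,0.98,1]
}}

```text
t: 9.8
ee_pos: [444.5, -115.9, 51.4]
orientation: [-0.778, -3.043, -0.0]
ft_force: [0.7, 0.5, -0.4]
width: 87.8
grasp_force: 0.0
```

Request:
{"api": "arm_command", "payload": {
  "rows": [0,0,0,0,0,0,0.5,0,0,0,0,0,0,0.4,0,0,0,0,0,0,0,0,0,0,0,0,0,-0.5,0,0,0,0,0,0,-1]
}}

```text
t: 10.3
ee_pos: [444.6, -116.7, 51.7]
orientation: [0.779, 3.042, 0.0]
ft_force: [0.0, 1.4, 3.9]
width: 54.7
grasp_force: 30.0
```

Request:
{"api": "arm_command", "payload": {
  "rows": [0,0,0,0,0,0,-1,0,0,0,0,0,0,-1,0,0,0,0,0,0,-1]
}}

```text
t: 10.6
ee_pos: [444.6, -116.6, 51.7]
orientation: [0.779, 3.043, 0.0]
ft_force: [0.5, 1.9, 6.3]
width: 54.9
grasp_force: 30.0
```

```bash
python3 plan.py =,=,130,= 461,364.3,130,= =,=,57,=
```

```text
t 10.6 p [ 444.6 -116.6   51.7] psi 151.3 w 54.9 g 30.0 F [0.5 1.9 6.3] zt [ 0.001 -0.    -1.   ]
=,=,130,= turn z -0.0 rows 0.0 | shift [ 0.     0.    -0.979] calls 1 each [ 0.     0.    -0.979] mm 78.0
461,364.3,130,= turn z -0.0 rows 0.0 | shift [ 2.709  5.371 -0.   ] calls 6 each [ 0.452  0.895 -0.   ] mm 80.0
=,=,57,= turn z -0.0 rows 0.0 | shift [0.    0.    0.912] calls 1 each [0.    0.    0.912] mm 73.0
```

Request:
{"api": "arm_command", "payload": {
  "rows": [0,0,0,0,0,-0.3,-1,0,0,0,0,0,-0.7,-1,0,0,0,0,0,-0.98,-1,0,0,0,0,0,-0.98,-1]
}}

```text
t: 11.0
ee_pos: [445.7, -117.1, 131.9]
orientation: [0.778, 3.039, -0.0]
ft_force: [0.8, -0.0, -1.2]
width: 55.1
grasp_force: 30.0
```

Request:
{"api": "arm_command", "payload": {
  "rows": [0,0,0,0.22,0.45,0,-1,0,0,0,0.45,0.9,0,-1,0,0,0,0.45,0.9,0,-1]
}}

```text
t: 11.3
ee_pos: [446.1, -33.1, 128.6]
orientation: [-0.774, -3.042, -0.0]
ft_force: [-0.2, 0.3, -1.8]
width: 55.0
grasp_force: 30.0
```

Request:
{"api": "arm_command", "payload": {
  "rows": [0,0,0,0.22,0.45,0,-1,0,0,0,0.45,0.9,0,-1,0,0,0,0.45,0.9,0,-1]
}}

```text
t: 11.6
ee_pos: [449.9, 47.0, 128.7]
orientation: [-0.773, -3.044, -0.0]
ft_force: [0.1, 0.1, -0.8]
width: 55.0
grasp_force: 30.0
```

Request:
{"api": "arm_command", "payload": {
  "rows": [0,0,0,0.22,0.45,0,-1,0,0,0,0.45,0.9,0,-1,0,0,0,0.45,0.9,0,-1]
}}

```text
t: 11.9
ee_pos: [453.6, 127.1, 128.9]
orientation: [-0.774, -3.045, -0.001]
ft_force: [0.1, -0.5, -1.0]
width: 55.0
grasp_force: 30.0
```

Request:
{"api": "arm_command", "payload": {
  "rows": [0,0,0,0.22,0.45,0,-1,0,0,0,0.45,0.9,0,-1,0,0,0,0.45,0.9,0,-1]
}}

```text
t: 12.2
ee_pos: [457.1, 207.4, 129.1]
orientation: [0.775, 3.044, 0.001]
ft_force: [-0.1, -0.5, -1.0]
width: 55.2
grasp_force: 30.0
```

Request:
{"api": "arm_command", "payload": {
  "rows": [0,0,0,0.22,0.45,0,-1,0,0,0,0.45,0.9,0,-1,0,0,0,0.45,0.9,0,-1]
}}

```text
t: 12.5
ee_pos: [460.4, 287.6, 129.2]
orientation: [0.775, 3.043, 0.002]
ft_force: [1.1, -0.5, -1.3]
width: 55.2
grasp_force: 30.0
```

Request:
{"api": "arm_command", "payload": {
  "rows": [0,0,0,0.22,0.45,0,-1,0,0,0,0.45,0.88,0,-1,0,0,0,0.45,0.88,0,-1,0,0,0,0.45,0.88,0,-1,0,0,0,0.45,0.88,0,-1]
}}

```text
t: 13.0
ee_pos: [461.3, 362.3, 128.9]
orientation: [-0.78, -3.042, 0.003]
ft_force: [0.0, -0.5, -1.9]
width: 54.9
grasp_force: 30.0
```

```bash
python3 plan.py 461,364.3,=,151.2 =,=,57.5,=
```

```text
t 13.0 p [461.3 362.3 128.9] psi 151.2 w 54.9 g 30.0 F [ 0.  -0.5 -1.9] zt [-0.002 -0.002 -1.   ]
461,364.3,=,151.2 turn z 0.0 rows 0.0 | shift [ 0.015  0.021 -0.   ] calls 1 each [ 0.015  0.021 -0.   ] mm 2.0
=,=,57.5,= turn z -0.0 rows 0.0 | shift [0.    0.    0.892] calls 1 each [0.    0.    0.892] mm 71.0
```

Request:
{"api": "arm_command", "payload": {
  "rows": [0,0,0,0,0,0.4,-1,0,0,0,0,0,0.7,-1,0,0,0,0,0,0.8,-1,0,0,0,0,0,0.83,-1,0,0,0,0,0,0.83,-1]
}}

```text
t: 13.5
ee_pos: [462.0, 364.1, 63.6]
orientation: [0.78, 3.043, -0.0]
ft_force: [0.2, 0.8, -1.1]
width: 55.0
grasp_force: 30.0
```

Request:
{"api": "arm_command", "payload": {
  "rows": [0,0,0,0,0,0.02,-1,0,0,0,0,0,0.02,-1]
}}

```text
t: 13.7
ee_pos: [462.1, 365.0, 62.6]
orientation: [0.779, 3.043, 0.002]
ft_force: [-0.4, -0.1, -2.3]
width: 55.0
grasp_force: 30.0
```

```bash
python3 plan.py 461,364.3,57.5,151.2
```

```text
t 13.7 p [462.1 365.   62.6] psi 151.3 w 55.0 g 30.0 F [-0.4 -0.1 -2.3] zt [ 0.001  0.001 -1.   ]
461,364.3,57.5,151.2 turn z 0.0 rows 0.0 | shift [ 0.008 -0.014  0.063] calls 1 each [ 0.008 -0.014  0.063] mm 5.0
```

Request:
{"api": "arm_command", "payload": {
  "rows": [0,0,0,0,0,0.02,-1,0,0,0,0,0,0.04,-1,0,0,0,0,0,0.055,-1,0,0,0,0,0,0.055,-1]
}}

```text
t: 14.1
ee_pos: [461.7, 364.9, 57.7]
orientation: [0.779, 3.043, 0.0]
ft_force: [-0.7, -1.0, 2.1]
width: 54.8
grasp_force: 30.0
```

Request:
{"api": "arm_command", "payload": {
  "rows": [0,0,0,0,0,0,0.4,0,0,0,0,0,0,0.6,0,0,0,0,0,0,1,0,0,0,0,0,0,1,0,0,0,0,0,0,1]
}}

```text
t: 14.6
ee_pos: [461.5, 364.7, 57.2]
orientation: [-0.779, -3.043, 0.0]
ft_force: [-0.0, 0.6, 0.3]
width: 87.2
grasp_force: 0.0
```

Request:
{"api": "arm_command", "payload": {
  "rows": [0,0,0,0,0,-0.3,1,0,0,0,0,0,-0.9,1,0,0,0,0,0,-0.9,1,0,0,0,0,0,-0.9,1]
}}

```text
t: 15.0
ee_pos: [462.2, 365.1, 130.4]
orientation: [0.779, 3.042, 0.003]
ft_force: [0.1, -0.9, -0.1]
width: 87.7
grasp_force: 0.0
```

```bash
python3 plan.py 590.5,117.6,130,6.3
```

```text
t 15.0 p [462.2 365.1 130.4] psi 151.3 w 87.7 g 0.0 F [ 0.1 -0.9 -0.1] zt [ 0.002  0.002 -1.   ]
590.5,117.6,130,6.3 turn z 0.805 rows 16.9 | shift [-2.893 -1.943  0.004] calls 3 each [-0.964 -0.648  0.001] mm 93.0
```

Request:
{"api": "arm_command", "payload": {
  "rows": [0,0,0,-0.96,-0.65,0,0,0,0,0,-0.96,-0.65,0,0,0,0,0,-0.96,-0.65,0,0]
}}

```text
t: 15.3
ee_pos: [504.6, 278.3, 127.7]
orientation: [-0.784, -3.04, 0.004]
ft_force: [0.8, 0.2, -0.6]
width: 67.3
grasp_force: 0.0
```

Request:
{"api": "arm_command", "payload": {
  "rows": [0,0,0,-0.96,-0.65,0,0,0,0,0,-0.96,-0.65,0,0,0,0,0,-0.96,-0.65,0,0]
}}

```text
t: 15.6
ee_pos: [547.3, 196.5, 128.0]
orientation: [-0.785, -3.041, 0.002]
ft_force: [-0.6, -0.3, -0.3]
width: 45.2
grasp_force: 0.0
```

Request:
{"api": "arm_command", "payload": {
  "rows": [0,0,0,-0.96,-0.65,0,0,0,0,0,-0.96,-0.65,0,0,0,0,0,-0.96,-0.65,0,0]
}}

```text
t: 15.9
ee_pos: [589.9, 114.7, 128.3]
orientation: [-0.784, -3.042, 0.001]
ft_force: [0.6, 0.4, 0.6]
width: 43.8
grasp_force: 0.0
```

Request:
{"api": "arm_command", "payload": {
  "rows": [0,0,0.2,0,0,0,0,0,0,0.2,0,0,0,0,0,0,0.2,0,0,0,0,0,0,0.2,0,0,0,0,0,0,0.2,0,0,0,0]
}}

```text
t: 16.4
ee_pos: [587.5, 118.8, 128.3]
orientation: [-1.683, -2.651, 0.002]
ft_force: [-0.5, 0.4, 0.1]
width: 43.8
grasp_force: 0.0
```

Request:
{"api": "arm_command", "payload": {
  "rows": [0,0,0.2,0,0,0,0,0,0,0.2,0,0,0,0,0,0,0.2,0,0,0,0,0,0,0.2,0,0,0,0,0,0,0.2,0,0,0,0]
}}

```text
t: 16.9
ee_pos: [587.9, 118.2, 128.7]
orientation: [-2.418, -2.005, 0.001]
ft_force: [-0.5, -0.3, 0.5]
width: 43.9
grasp_force: 0.0
```

Request:
{"api": "arm_command", "payload": {
  "rows": [0,0,0.2,0,0,0,0,0,0,0.2,0,0,0,0,0,0,0.2,0,0,0,0,0,0,0.2,0,0,0,0,0,0,0.2,0,0,0,0]
}}

```text
t: 17.4
ee_pos: [588.2, 117.8, 128.9]
orientation: [-2.919, -1.162, 0.001]
ft_force: [-0.2, -1.1, -0.5]
width: 44.0
grasp_force: 0.0
```

Request:
{"api": "arm_command", "payload": {
  "rows": [0,0,0.2,0,0,0,0,0,0,0.2,0,0,0,0,0,0,0.2,0,0,0,0,0,0,0.2,0,0,0,0,0,0,0.2,0,0,0,0]
}}

```text
t: 17.9
ee_pos: [588.4, 117.5, 129.0]
orientation: [-3.135, -0.204, 0.001]
ft_force: [1.1, -0.1, 0.1]
width: 43.8
grasp_force: 0.0
```

```bash
python3 plan.py 590.5,117.6,80,6.3 =,=,21.5,=;  python3 - <<'E'
from h import *
im,d=ctrl.get_image("top")
m=(cv2.inRange(cv2.cvtColor(im,cv2.COLOR_RGB2HSV),(0,140,90),(30,255,255)))[255:350,140:220]
n,l,s,c=cv2.connectedComponentsWithStats(m)
C=np.array([494.3,346.]);yv=np.array([-.876,.482])
for i in range(1,n):
    if s[i,4]>20:
        w=ray("top",c[i]+[140,255],55)[0];print(s[i],w,(w-C)@yv,(w-C)@np.array([yv[1],-yv[0]]))
E
```

```text
t 17.9 p [588.4 117.5 129. ] psi 7.5 w 43.8 g 0.0 F [ 1.1 -0.1  0.1] zt [-0. -0. -1.]
590.5,117.6,80,6.3 turn z 0.006 rows 0.1 | shift [0.026 0.003 0.613] calls 1 each [0.026 0.003 0.613] mm 49.0
=,=,21.5,= turn z -0.0 rows 0.0 | shift [0.    0.    0.731] calls 1 each [0.    0.    0.731] mm 58.0
[ 37  21  20  18 257] [536.46771378 320.23894506] -49.355745755131494 -2.2418460816295855
[ 12  51  29  25 539] [461.74477274 364.24088709] 37.31048665665672 0.2873975533505213
```

Request:
{"api": "arm_command", "payload": {
  "rows": [0,0,0.006,0.02,0,0.61,0,0,0,0.006,0.02,0,0.61,0,0,0,0.006,0.02,0,0.61,0]
}}

```text
t: 18.25
ee_pos: [589.2, 117.3, 79.9]
orientation: [3.136, 0.176, -0.005]
ft_force: [0.1, 0.6, -0.9]
width: 44.1
grasp_force: 0.0
```

Request:
{"api": "arm_command", "payload": {
  "rows": [0,0,0,0,0,0.4,0,0,0,0,0,0,0.6,0,0,0,0,0,0,0.7,0,0,0,0,0,0,0.71,0,0,0,0,0,0,0.71,0]
}}

```text
t: 18.75
ee_pos: [590.8, 117.5, 24.5]
orientation: [-3.137, -0.171, -0.001]
ft_force: [-0.1, 0.1, 0.3]
width: 43.9
grasp_force: 0.0
```

Request:
{"api": "arm_command", "payload": {
  "rows": [0,0,0,0,0,0.01,-0.5,0,0,0,0,0,0.01,-1,0,0,0,0,0,0.01,-1,0,0,0,0,0,0.01,-1,0,0,0,0,0,0.01,-1]
}}

```text
t: 19.25
ee_pos: [590.4, 117.4, 23.1]
orientation: [-3.137, -0.17, -0.0]
ft_force: [-0.6, -0.3, 2.0]
width: 13.6
grasp_force: 30.0
```

Request:
{"api": "arm_command", "payload": {
  "rows": [0,0,0,0,0,0,-1,0,0,0,0,0,0,-1]
}}

```text
t: 19.45
ee_pos: [590.4, 117.4, 23.2]
orientation: [-3.137, -0.17, -0.0]
ft_force: [-1.4, -0.8, 4.2]
width: 13.8
grasp_force: 30.0
```

```bash
python3 plan.py =,=,100,= =,=,=,54.95 460.3,-297.1,100,= =,=,27,=
```

```text
t 19.45 p [590.4 117.4  23.2] psi 6.2 w 13.8 g 30.0 F [-1.4 -0.8  4.2] zt [ 0.  0. -1.]
=,=,100,= turn z -0.0 rows 0.0 | shift [ 0.     0.    -0.961] calls 1 each [ 0.     0.    -0.961] mm 77.0
=,=,=,54.95 turn z -0.271 rows 5.7 | shift [ 0.  0. -0.] calls 1 each [ 0.  0. -0.] mm 0.0
460.3,-297.1,100,= turn z -0.0 rows 0.0 | shift [-5.176  1.644 -0.   ] calls 6 each [-0.863  0.274 -0.   ] mm 72.0
=,=,27,= turn z -0.0 rows 0.0 | shift [0.    0.    0.912] calls 1 each [0.    0.    0.912] mm 73.0
```

Request:
{"api": "arm_command", "payload": {
  "rows": [0,0,0,0,0,-0.3,-1,0,0,0,0,0,-0.7,-1,0,0,0,0,0,-0.96,-1,0,0,0,0,0,-0.96,-1]
}}

```text
t: 19.85
ee_pos: [592.2, 117.8, 102.3]
orientation: [-3.136, -0.17, -0.008]
ft_force: [-0.1, -0.1, -0.3]
width: 13.5
grasp_force: 30.0
```

Request:
{"api": "arm_command", "payload": {
  "rows": [0,0,-0.04,0,0,0,-1,0,0,-0.08,0,0,0,-1,0,0,-0.12,0,0,0,-1,0,0,-0.16,0,0,0,-1,0,0,-0.16,0,0,0,-1]
}}

```text
t: 20.35
ee_pos: [589.4, 117.2, 98.2]
orientation: [-2.995, -0.946, 0.003]
ft_force: [-0.1, -0.2, 0.1]
width: 13.6
grasp_force: 30.0
```

Request:
{"api": "arm_command", "payload": {
  "rows": [0,0,-0.04,0,0,0,-1,0,0,-0.08,0,0,0,-1,0,0,-0.11,0,0,0,-1,0,0,-0.11,0,0,0,-1]
}}

```text
t: 20.75
ee_pos: [589.8, 117.3, 98.7]
orientation: [-2.79, -1.442, 0.002]
ft_force: [-0.4, -0.3, -0.4]
width: 13.6
grasp_force: 30.0
```

Request:
{"api": "arm_command", "payload": {
  "rows": [0,0,0,-0.4,0.13,0,-1,0,0,0,-0.86,0.27,0,-1,0,0,0,-0.86,0.27,0,-1]
}}

```text
t: 21.05
ee_pos: [566.1, 45.8, 98.8]
orientation: [-2.794, -1.435, 0.005]
ft_force: [-0.6, 0.6, -0.4]
width: 13.4
grasp_force: 30.0
```

Request:
{"api": "arm_command", "payload": {
  "rows": [0,0,0,-0.4,0.13,0,-1,0,0,0,-0.86,0.27,0,-1,0,0,0,-0.86,0.27,0,-1]
}}

```text
t: 21.35
ee_pos: [544.8, -22.4, 99.1]
orientation: [-2.794, -1.436, 0.003]
ft_force: [-0.0, 0.9, -1.1]
width: 13.5
grasp_force: 30.0
```

Request:
{"api": "arm_command", "payload": {
  "rows": [0,0,0,-0.4,0.13,0,-1,0,0,0,-0.86,0.27,0,-1,0,0,0,-0.86,0.27,0,-1]
}}

```text
t: 21.65
ee_pos: [523.5, -90.7, 99.4]
orientation: [-2.793, -1.437, 0.001]
ft_force: [-0.7, 0.9, -0.4]
width: 14.2
grasp_force: 30.0
```

Request:
{"api": "arm_command", "payload": {
  "rows": [0,0,0,-0.4,0.13,0,-1,0,0,0,-0.86,0.27,0,-1,0,0,0,-0.86,0.27,0,-1]
}}

```text
t: 21.95
ee_pos: [502.2, -159.1, 99.6]
orientation: [2.793, 1.438, 0.0]
ft_force: [0.3, 0.9, 0.1]
width: 13.4
grasp_force: 30.0
```

Request:
{"api": "arm_command", "payload": {
  "rows": [0,0,0,-0.4,0.13,0,-1,0,0,0,-0.86,0.27,0,-1,0,0,0,-0.86,0.27,0,-1]
}}

```text
t: 22.25
ee_pos: [480.6, -227.7, 99.7]
orientation: [2.792, 1.439, 0.001]
ft_force: [0.3, 0.0, -0.7]
width: 13.6
grasp_force: 30.0
```

Request:
{"api": "arm_command", "payload": {
  "rows": [0,0,0,-0.4,0.13,0,-1,0,0,0,-0.86,0.27,0,-1,0,0,0,-0.86,0.27,0,-1,0,0,0,-0.86,0.27,0,-1,0,0,0,-0.86,0.27,0,-1]
}}

```text
t: 22.75
ee_pos: [458.9, -293.1, 99.5]
orientation: [-2.788, -1.446, -0.0]
ft_force: [0.3, 0.1, -0.4]
width: 13.7
grasp_force: 30.0
```

```bash
python3 plan.py 460.3,-297.1,=,54.95 =,=,29,=
python3 - <<'E'
from h import *
im,d=ctrl.get_image("scene");cv2.imwrite("pics/s3.png",cv2.resize(im[130:380,40:360,::-1],None,fx=2,fy=2))
E
```

```text
t 22.75 p [ 458.9 -293.1   99.5] psi 54.8 w 13.7 g 30.0 F [ 0.3  0.1 -0.4] zt [-0.     0.001 -1.   ]
460.3,-297.1,=,54.95 turn z -0.001 rows 0.0 | shift [-0.031  0.043 -0.   ] calls 1 each [-0.031  0.043 -0.   ] mm 4.0
=,=,29,= turn z -0.0 rows 0.0 | shift [0.    0.    0.881] calls 1 each [0.    0.    0.881] mm 70.0
```

View pics/s3.png

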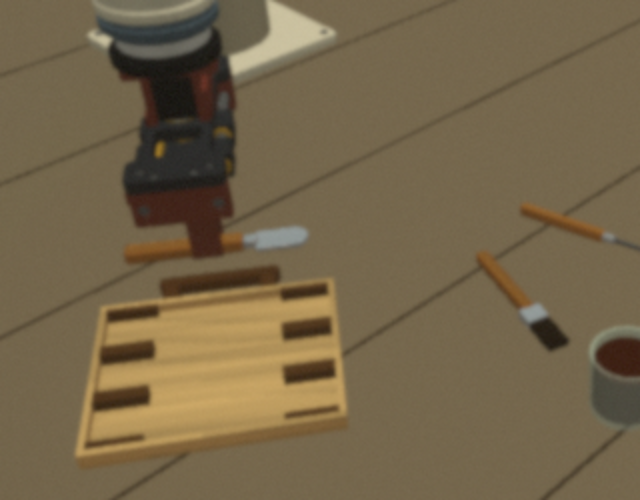

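The spatula is held level at about (215,243), above the lane next to the handle at (220,280) and parallel to the lanes. I'll lower it.

Request:
{"api": "arm_command", "payload": {
  "rows": [0,0,0,-0.02,0.03,0.4,-1,0,0,0,-0.02,0.03,0.7,-1,0,0,0,-0.02,0.03,0.8,-1,0,0,0,-0.02,0.03,0.83,-1,0,0,0,-0.02,0.03,0.83,-1]
}}

```text
t: 23.3
ee_pos: [459.7, -296.9, 33.6]
orientation: [2.789, 1.447, 0.0]
ft_force: [-1.0, 0.0, -0.1]
width: 13.8
grasp_force: 30.0
```

Request:
{"api": "arm_command", "payload": {
  "rows": [0,0,0,0,0,0,-1,0,0,0,0,0,0,-1]
}}

```text
t: 23.5
ee_pos: [459.9, -297.7, 34.3]
orientation: [2.788, 1.445, 0.001]
ft_force: [0.4, 0.2, -0.1]
width: 13.3
grasp_force: 30.0
```

```bash
python3 plan.py 460.3,-297.1,28,54.95
```

```text
t 23.5 p [ 459.9 -297.7   34.3] psi 54.8 w 13.3 g 30.0 F [ 0.4  0.2 -0.1] zt [ 0.001 -0.001 -1.   ]
460.3,-297.1,28,54.95 turn z -0.001 rows 0.0 | shift [ 0.008 -0.     0.078] calls 1 each [ 0.008 -0.     0.078] mm 6.0
```

Request:
{"api": "arm_command", "payload": {
  "rows": [0,0,0,0,0,0.03,-1,0,0,0,0,0,0.06,-1,0,0,0,0,0,0.07,-1,0,0,0,0,0,0.07,-1]
}}

```text
t: 23.9
ee_pos: [459.4, -297.4, 28.1]
orientation: [2.789, 1.446, 0.0]
ft_force: [-1.6, 1.3, 5.9]
width: 13.4
grasp_force: 30.0
```

Request:
{"api": "arm_command", "payload": {
  "rows": [0,0,0,0,0,0,-0.45,0,0,0,0,0,0,-0.45,0,0,0,0,0,0,-0.45]
}}

```text
t: 24.2
ee_pos: [459.3, -297.4, 27.6]
orientation: [-2.789, -1.446, 0.0]
ft_force: [0.1, 0.6, 0.1]
width: 23.7
grasp_force: 0.0
```

Request:
{"api": "arm_command", "payload": {
  "rows": [0,0,0,0,0,-0.3,-0.45,0,0,0,0,0,-0.9,-0.45,0,0,0,0,0,-0.9,-0.45,0,0,0,0,0,-0.9,-0.3]
}}

```text
t: 24.6
ee_pos: [459.9, -297.7, 100.6]
orientation: [2.787, 1.445, 0.002]
ft_force: [0.1, -0.2, 0.1]
width: 28.8
grasp_force: 0.0
```

```bash
python3 plan.py 590.4,8.2,100,54.95 =,=,=,12.6 =,=,22,=
```

```text
t 24.6 p [ 459.9 -297.7  100.6] psi 54.8 w 28.8 g 0.0 F [ 0.1 -0.2  0.1] zt [ 0.002 -0.001 -1.   ]
590.4,8.2,100,54.95 turn z -0.001 rows 0.0 | shift [ 4.065 -0.871  0.008] calls 5 each [ 0.813 -0.174  0.002] mm 67.0
=,=,=,12.6 turn z 0.235 rows 4.9 | shift [ 0.  0. -0.] calls 1 each [ 0.  0. -0.] mm 0.0
=,=,22,= turn z -0.0 rows 0.0 | shift [0.    0.    0.975] calls 1 each [0.    0.    0.975] mm 78.0
```

Request:
{"api": "arm_command", "payload": {
  "rows": [0,0,0,0.81,-0.17,0,-0.1,0,0,0,0.81,-0.17,0,-0.1,0,0,0,0.81,-0.17,0,-0.1]
}}

```text
t: 24.9
ee_pos: [485.2, -234.4, 98.3]
orientation: [-2.785, -1.449, 0.002]
ft_force: [-1.2, -0.4, -1.0]
width: 39.2
grasp_force: 0.0
```

Request:
{"api": "arm_command", "payload": {
  "rows": [0,0,0,0.81,-0.17,0,-0.1,0,0,0,0.81,-0.17,0,-0.1,0,0,0,0.81,-0.17,0,-0.1]
}}

```text
t: 25.2
ee_pos: [511.9, -174.5, 98.9]
orientation: [-2.786, -1.45, 0.002]
ft_force: [0.2, -0.2, -0.1]
width: 39.3
grasp_force: 0.0
```

Request:
{"api": "arm_command", "payload": {
  "rows": [0,0,0,0.81,-0.17,0,-0.1,0,0,0,0.81,-0.17,0,-0.1,0,0,0,0.81,-0.17,0,-0.1]
}}

```text
t: 25.5
ee_pos: [538.3, -114.3, 99.3]
orientation: [-2.787, -1.449, 0.001]
ft_force: [-0.5, -0.7, -0.1]
width: 39.2
grasp_force: 0.0
```

Request:
{"api": "arm_command", "payload": {
  "rows": [0,0,0,0.81,-0.17,0,-0.1,0,0,0,0.81,-0.17,0,-0.1,0,0,0,0.81,-0.17,0,-0.1]
}}

```text
t: 25.8
ee_pos: [564.6, -53.8, 99.5]
orientation: [2.787, 1.449, -0.0]
ft_force: [-0.4, 0.0, 0.2]
width: 39.8
grasp_force: 0.0
```

Request:
{"api": "arm_command", "payload": {
  "rows": [0,0,0,0.81,-0.17,0,-0.1,0,0,0,0.81,-0.17,0,-0.1,0,0,0,0.81,-0.17,0,-0.1]
}}

```text
t: 26.1
ee_pos: [590.8, 6.9, 99.6]
orientation: [2.787, 1.449, 0.0]
ft_force: [-0.6, -0.7, -1.0]
width: 39.6
grasp_force: 0.0
```

Request:
{"api": "arm_command", "payload": {
  "rows": [0,0,0.16,0,0,0,-0.1,0,0,0.16,0,0,0,-0.1,0,0,0.16,0,0,0,-0.1,0,0,0.16,0,0,0,-0.1]
}}

```text
t: 26.5
ee_pos: [589.4, 4.6, 99.4]
orientation: [3.063, 0.698, -0.002]
ft_force: [1.1, -0.1, -0.5]
width: 39.5
grasp_force: 0.0
```

Request:
{"api": "arm_command", "payload": {
  "rows": [0,0,0.075,0,0,0,-0.1,0,0,0.075,0,0,0,-0.1,0,0,0.075,0,0,0,-0.1,0,0,0.075,0,0,0,-0.1,0,0,0.075,0,0,0,-0.1]
}}

```text
t: 27.0
ee_pos: [590.1, 5.8, 99.6]
orientation: [3.123, 0.344, -0.001]
ft_force: [-0.0, 0.3, 0.2]
width: 39.4
grasp_force: 0.0
```

```bash
python3 plan.py 590.4,8.2,22,12.6
python3 - <<'E'
from h import *
im,d=ctrl.get_image("top");cv2.imwrite("pics/t4.png",cv2.resize(im[140:380,240:560,::-1],None,fx=2,fy=2))
E
```

```text
t 27.0 p [590.1   5.8  99.6] psi 12.6 w 39.4 g 0.0 F [-0.   0.3  0.2] zt [-0. -0. -1.]
590.4,8.2,22,12.6 turn z -0.0 rows 0.0 | shift [ 0.01  -0.028  0.97 ] calls 1 each [ 0.01  -0.028  0.97 ] mm 78.0
```

View pics/t4.png

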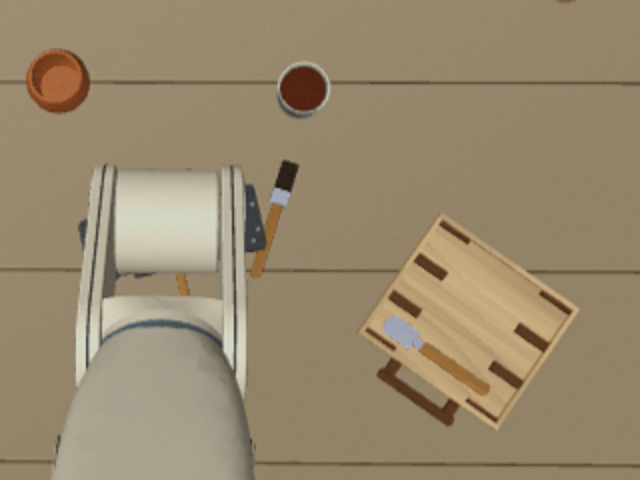

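The spatula lies in the lane beside the handle, from (403,333) to (488,388). The pot and glass have not moved, and the brush is at (275,218). Next, the probe.

Request:
{"api": "arm_command", "payload": {
  "rows": [0,0,0,0.01,-0.03,0.4,-0.1,0,0,0,0.01,-0.03,0.7,-0.1,0,0,0,0.01,-0.03,0.9,-0.1,0,0,0,0.01,-0.03,0.96,-0.1,0,0,0,0.01,-0.03,0.96,-0.1]
}}

```text
t: 27.55
ee_pos: [590.5, 9.1, 22.4]
orientation: [-3.123, -0.343, 0.002]
ft_force: [0.5, 0.5, -0.0]
width: 39.5
grasp_force: 0.0
```

Request:
{"api": "arm_command", "payload": {
  "rows": [0,0,0,0,0,0,-0.5,0,0,0,0,0,0,-1,0,0,0,0,0,0,-1,0,0,0,0,0,0,-1,0,0,0,0,0,0,-1]
}}

```text
t: 28.05
ee_pos: [591.1, 9.1, 23.5]
orientation: [3.123, 0.342, 0.001]
ft_force: [0.3, -1.2, 3.7]
width: 9.8
grasp_force: 30.0
```

Request:
{"api": "arm_command", "payload": {
  "rows": [0,0,0,0,0,0,-1,0,0,0,0,0,0,-1]
}}

```text
t: 28.25
ee_pos: [591.1, 9.1, 23.5]
orientation: [3.123, 0.342, 0.001]
ft_force: [-1.7, 0.5, 6.0]
width: 9.6
grasp_force: 30.0
```

```bash
python3 plan.py =,=,100,= =,=,=,54.95 502.9,-327,100,= =,=,28,=
```

```text
t 28.25 p [591.1   9.1  23.5] psi 12.5 w 9.6 g 30.0 F [-1.7  0.5  6. ] zt [ 0.001 -0.    -1.   ]
=,=,100,= turn z -0.0 rows 0.0 | shift [ 0.     0.    -0.957] calls 1 each [ 0.     0.    -0.957] mm 77.0
=,=,=,54.95 turn z -0.236 rows 4.9 | shift [ 0.  0. -0.] calls 1 each [ 0.  0. -0.] mm 0.0
502.9,-327,100,= turn z -0.0 rows 0.0 | shift [-4.073  1.51  -0.   ] calls 5 each [-0.815  0.302 -0.   ] mm 69.0
=,=,28,= turn z -0.0 rows 0.0 | shift [0.  0.  0.9] calls 1 each [0.  0.  0.9] mm 72.0
```

Request:
{"api": "arm_command", "payload": {
  "rows": [0,0,0,0,0,-0.3,-1,0,0,0,0,0,-0.7,-1,0,0,0,0,0,-0.96,-1,0,0,0,0,0,-0.96,-1]
}}

```text
t: 28.65
ee_pos: [592.7, 9.1, 102.4]
orientation: [3.122, 0.342, 0.008]
ft_force: [0.4, -0.1, -0.2]
width: 9.5
grasp_force: 30.0
```

Request:
{"api": "arm_command", "payload": {
  "rows": [0,0,-0.04,0,0,0,-1,0,0,-0.08,0,0,0,-1,0,0,-0.12,0,0,0,-1,0,0,-0.16,0,0,0,-1,0,0,-0.16,0,0,0,-1]
}}

```text
t: 29.15
ee_pos: [589.9, 9.1, 98.3]
orientation: [-2.938, -1.109, 0.003]
ft_force: [-0.2, -0.5, -1.0]
width: 9.9
grasp_force: 30.0
```

Request:
{"api": "arm_command", "payload": {
  "rows": [0,0,-0.04,0,0,0,-1,0,0,-0.076,0,0,0,-1,0,0,-0.076,0,0,0,-1,0,0,-0.076,0,0,0,-1]
}}

```text
t: 29.55
ee_pos: [590.4, 9.1, 99.1]
orientation: [-2.79, -1.443, 0.001]
ft_force: [0.9, -0.3, 0.1]
width: 10.1
grasp_force: 30.0
```

Request:
{"api": "arm_command", "payload": {
  "rows": [0,0,0,-0.4,0.15,0,-1,0,0,0,-0.81,0.3,0,-1,0,0,0,-0.81,0.3,0,-1]
}}

```text
t: 29.85
ee_pos: [572.1, -60.4, 99.3]
orientation: [-2.791, -1.441, 0.002]
ft_force: [-0.3, 0.5, 0.0]
width: 9.6
grasp_force: 30.0
```

Request:
{"api": "arm_command", "payload": {
  "rows": [0,0,0,-0.4,0.15,0,-1,0,0,0,-0.81,0.3,0,-1,0,0,0,-0.81,0.3,0,-1]
}}

```text
t: 30.15
ee_pos: [555.1, -126.8, 99.6]
orientation: [2.791, 1.442, -0.001]
ft_force: [0.1, 0.9, -0.7]
width: 9.5
grasp_force: 30.0
```

Request:
{"api": "arm_command", "payload": {
  "rows": [0,0,0,-0.4,0.15,0,-1,0,0,0,-0.81,0.3,0,-1,0,0,0,-0.81,0.3,0,-1]
}}

```text
t: 30.45
ee_pos: [538.0, -193.3, 99.7]
orientation: [2.79, 1.443, 0.0]
ft_force: [0.1, 0.2, -0.6]
width: 9.4
grasp_force: 30.0
```

Request:
{"api": "arm_command", "payload": {
  "rows": [0,0,0,-0.4,0.15,0,-1,0,0,0,-0.81,0.3,0,-1,0,0,0,-0.81,0.3,0,-1]
}}

```text
t: 30.75
ee_pos: [520.9, -259.9, 99.8]
orientation: [2.789, 1.444, 0.001]
ft_force: [0.5, -0.9, 0.0]
width: 9.5
grasp_force: 30.0
```

Request:
{"api": "arm_command", "payload": {
  "rows": [0,0,0,-0.4,0.15,0,-1,0,0,0,-0.81,0.3,0,-1,0,0,0,-0.81,0.3,0,-1,0,0,0,-0.81,0.3,0,-1,0,0,0,-0.81,0.3,0,-1]
}}

```text
t: 31.25
ee_pos: [503.5, -323.2, 99.5]
orientation: [-2.786, -1.45, 0.0]
ft_force: [-0.7, 0.1, -0.2]
width: 9.6
grasp_force: 30.0
```

```bash
python3 plan.py 502.9,-327,34,54.95
python3 - <<'E'
from h import *
im,d=ctrl.get_image("scene");cv2.imwrite("pics/s5.png",cv2.resize(im[130:380,40:360,::-1],None,fx=2,fy=2))
E
```

```text
t 31.25 p [ 503.5 -323.2   99.5] psi 55.0 w 9.6 g 30.0 F [-0.7  0.1 -0.2] zt [-0.001  0.001 -1.   ]
502.9,-327,34,54.95 turn z 0.0 rows 0.0 | shift [-0.043  0.02   0.818] calls 1 each [-0.043  0.02   0.818] mm 66.0
```

View pics/s5.png

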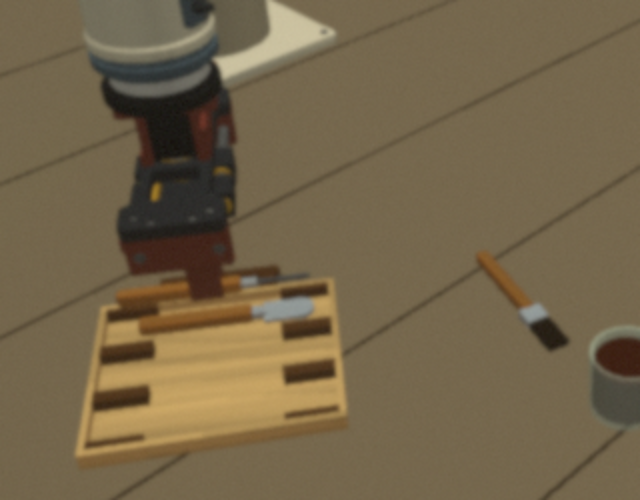

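The probe hangs level at about (215,285). The spatula lies in the handle-side lane at (225,318).

Request:
{"api": "arm_command", "payload": {
  "rows": [0,0,0,-0.03,0.01,0.4,-1,0,0,0,-0.03,0.01,0.7,-1,0,0,0,-0.03,0.01,0.8,-1,0,0,0,-0.03,0.01,0.83,-1,0,0,0,-0.03,0.01,0.83,-1]
}}

```text
t: 31.8
ee_pos: [502.9, -327.1, 33.7]
orientation: [2.786, 1.451, 0.0]
ft_force: [-0.2, -0.2, -0.5]
width: 9.2
grasp_force: 30.0
```

Request:
{"api": "arm_command", "payload": {
  "rows": [0,0,0,0,0,0.03,-1,0,0,0,0,0,0.05,-1,0,0,0,0,0,0.06,-1,0,0,0,0,0,0.06,-1]
}}

```text
t: 32.2
ee_pos: [502.5, -327.6, 28.8]
orientation: [2.787, 1.45, 0.0]
ft_force: [-0.1, -0.9, -0.9]
width: 9.7
grasp_force: 30.0
```

```bash
python3 plan.py 502.9,-327,28.2,54.95
```

```text
t 32.2 p [ 502.5 -327.6   28.8] psi 55.0 w 9.7 g 30.0 F [-0.1 -0.9 -0.9] zt [ 0. -0. -1.]
502.9,-327,28.2,54.95 turn z 0.0 rows 0.0 | shift [0.009 0.    0.007] calls 1 each [0.009 0.    0.007] mm 1.0
```

Request:
{"api": "arm_command", "payload": {
  "rows": [0,0,0,0,0,0.01,-1,0,0,0,0,0,0.01,-1]
}}

```text
t: 32.4
ee_pos: [502.5, -327.7, 28.5]
orientation: [2.787, 1.45, 0.0]
ft_force: [-1.8, 1.2, 6.8]
width: 9.2
grasp_force: 30.0
```

Request:
{"api": "arm_command", "payload": {
  "rows": [0,0,0,0,0,0,-0.45,0,0,0,0,0,0,-0.45,0,0,0,0,0,0,-0.45]
}}

```text
t: 32.7
ee_pos: [502.4, -327.5, 27.6]
orientation: [-2.787, -1.45, 0.0]
ft_force: [0.5, 0.4, -0.3]
width: 23.8
grasp_force: 0.0
```

Request:
{"api": "arm_command", "payload": {
  "rows": [0,0,0,0,0,-0.3,-0.45,0,0,0,0,0,-0.9,-0.45,0,0,0,0,0,-0.9,-0.45,0,0,0,0,0,-0.9,-0.3]
}}

```text
t: 33.1
ee_pos: [503.0, -327.9, 100.7]
orientation: [2.785, 1.449, 0.002]
ft_force: [-0.8, -0.2, -0.3]
width: 28.4
grasp_force: 0.0
```

```bash
python3 plan.py 613.2,-104.4,100,54.95 =,=,=,-17.4 =,=,22,=
```

```text
t 33.1 p [ 503.  -327.9  100.7] psi 55.0 w 28.4 g 0.0 F [-0.8 -0.2 -0.3] zt [ 0.002 -0.001 -1.   ]
613.2,-104.4,100,54.95 turn z 0.0 rows 0.0 | shift [ 3.079 -0.475  0.009] calls 4 each [ 0.77  -0.119  0.002] mm 62.0
=,=,=,-17.4 turn z 0.402 rows 8.4 | shift [ 0.  0. -0.] calls 1 each [ 0.  0. -0.] mm 0.0
=,=,22,= turn z -0.0 rows 0.0 | shift [ 0.    -0.     0.975] calls 1 each [ 0.    -0.     0.975] mm 78.0
```

Request:
{"api": "arm_command", "payload": {
  "rows": [0,0,0,0.77,-0.12,0,-0.1,0,0,0,0.77,-0.12,0,-0.1,0,0,0,0.77,-0.12,0,-0.1]
}}

```text
t: 33.4
ee_pos: [529.6, -269.6, 98.2]
orientation: [-2.783, -1.453, 0.002]
ft_force: [-1.0, -0.5, -1.0]
width: 39.3
grasp_force: 0.0
```

Request:
{"api": "arm_command", "payload": {
  "rows": [0,0,0,0.77,-0.12,0,-0.1,0,0,0,0.77,-0.12,0,-0.1,0,0,0,0.77,-0.12,0,-0.1]
}}

```text
t: 33.7
ee_pos: [557.3, -214.8, 98.9]
orientation: [-2.784, -1.453, 0.001]
ft_force: [0.2, 0.7, -0.2]
width: 39.6
grasp_force: 0.0
```

Request:
{"api": "arm_command", "payload": {
  "rows": [0,0,0,0.77,-0.12,0,-0.1,0,0,0,0.77,-0.12,0,-0.1,0,0,0,0.77,-0.12,0,-0.1]
}}

```text
t: 34.0
ee_pos: [584.9, -159.5, 99.3]
orientation: [-2.785, -1.453, 0.001]
ft_force: [-0.5, -0.5, 0.4]
width: 39.6
grasp_force: 0.0
```

Request:
{"api": "arm_command", "payload": {
  "rows": [0,0,0,0.77,-0.12,0,-0.1,0,0,0,0.77,-0.12,0,-0.1,0,0,0,0.77,-0.12,0,-0.1]
}}

```text
t: 34.3
ee_pos: [612.4, -103.8, 99.5]
orientation: [2.785, 1.452, -0.001]
ft_force: [0.6, 0.3, -0.8]
width: 39.2
grasp_force: 0.0
```

Request:
{"api": "arm_command", "payload": {
  "rows": [0,0,0.2,0,0,0,-0.1,0,0,0.2,0,0,0,-0.1,0,0,0.2,0,0,0,-0.1,0,0,0.2,0,0,0,-0.1,0,0,0.2,0,0,0,-0.1]
}}

```text
t: 34.8
ee_pos: [611.3, -105.7, 99.5]
orientation: [3.099, 0.512, -0.001]
ft_force: [0.1, -0.4, 0.3]
width: 39.9
grasp_force: 0.0
```

Request:
{"api": "arm_command", "payload": {
  "rows": [0,0,0.2,0,0,0,-0.1,0,0,0.2,0,0,0,-0.1,0,0,0.2,0,0,0,-0.1,0,0,0.2,0,0,0,-0.1,0,0,0.2,0,0,0,-0.1]
}}

```text
t: 35.3
ee_pos: [611.7, -104.9, 99.6]
orientation: [3.107, -0.466, -0.001]
ft_force: [0.1, 0.1, 1.0]
width: 39.7
grasp_force: 0.0
```

```bash
python3 plan.py 613.2,-104.4,22,-17.4
cat > chk.py <<'E'
from h import *
im,d=ctrl.get_image("top");hsv=cv2.cvtColor(im,cv2.COLOR_RGB2HSV)
C=np.array([502.9,-327.]);a=np.radians(54.95);X=np.array([np.cos(a),np.sin(a)]);Y=np.array([-X[1],X[0]])
for lab,m in [("wood",cv2.inRange(hsv,(0,140,115),(30,255,255))),("steel",cv2.inRange(hsv,(90,0,120),(150,255,255))),("dark",cv2.inRange(hsv,(0,0,0),(180,255,112)))]:
    w=np.zeros_like(m);w[235:370,410:540]=m[235:370,410:540]
    n,l,s,c=cv2.connectedComponentsWithStats(w)
    for i in range(1,n):
        if s[i,4]>18:
            r=cv2.minAreaRect(np.argwhere(l==i)[:,::-1].astype(np.float32));P=ray("top",cv2.boxPoints(r),16)
            e=[P[1]-P[0],P[2]-P[1]];e=max(e,key=np.linalg.norm);q=ray("top",c[i],16)[0]-C
            print(lab,s[i,4],"xy",(q@X).round(1),(q@Y).round(1),"len",np.linalg.norm(e).round(),"ang",np.degrees(np.arctan2(e@Y,e@X)).round(1))
E
python3 chk.py
```

```text
t 35.3 p [ 611.7 -104.9   99.6] psi -17.0 w 39.7 g 0.0 F [0.1 0.1 1. ] zt [-0.001 -0.    -1.   ]
613.2,-104.4,22,-17.4 turn z 0.002 rows 0.0 | shift [ 0.016 -0.012  0.97 ] calls 1 each [ 0.016 -0.012  0.97 ] mm 78.0
wood 163 xy -20.4 1.4 len 87.0 ang -179.8
wood 237 xy -19.2 53.9 len 88.0 ang 179.9
steel 184 xy 53.3 53.7 len 49.0 ang 179.6
dark 252 xy 79.8 81.3 len 304.0 ang 127.4
dark 46 xy 69.4 -74.4 len 38.0 ang -178.8
dark 82 xy 69.7 -25.8 len 38.0 ang -178.7
dark 57 xy -55.8 -107.7 len 79.0 ang -144.7
dark 82 xy 69.4 25.8 len 38.0 ang -179.9
dark 45 xy -68.8 -74.2 len 39.0 ang 179.8
dark 88 xy -69.0 -25.8 len 40.0 ang -178.7
dark 330 xy 0.4 101.9 len 101.0 ang 179.7
dark 88 xy -69.0 25.8 len 40.0 ang -179.9
dark 34 xy -69.4 74.3 len 40.0 ang 179.6
```

Request:
{"api": "arm_command", "payload": {
  "rows": [0,0,0.002,0.015,-0.01,0.4,-0.1,0,0,0.002,0.015,-0.01,0.7,-0.1,0,0,0.002,0.015,-0.01,0.9,-0.1,0,0,0.002,0.015,-0.01,0.96,-0.1,0,0,0.002,0.015,-0.01,0.96,-0.1]
}}

```text
t: 35.85
ee_pos: [613.3, -103.5, 22.4]
orientation: [3.106, -0.472, -0.002]
ft_force: [-0.8, -0.8, -0.6]
width: 39.6
grasp_force: 0.0
```

Request:
{"api": "arm_command", "payload": {
  "rows": [0,0,0,0,0,0,-0.5,0,0,0,0,0,0,-1,0,0,0,0,0,0,-1,0,0,0,0,0,0,-1,0,0,0,0,0,0,-1]
}}

```text
t: 36.35
ee_pos: [614.1, -103.3, 23.6]
orientation: [3.105, -0.474, 0.002]
ft_force: [-0.5, -1.5, 4.4]
width: 11.5
grasp_force: 30.0
```

Request:
{"api": "arm_command", "payload": {
  "rows": [0,0,0,0,0,0,-1,0,0,0,0,0,0,-1]
}}

```text
t: 36.55
ee_pos: [614.1, -103.4, 23.5]
orientation: [3.105, -0.474, 0.001]
ft_force: [-1.8, -0.6, 7.2]
width: 11.7
grasp_force: 30.0
```

```bash
python3 plan.py =,=,100,= =,=,=,54.95 545.5,-356.9,100,= =,=,28,=
```

```text
t 36.55 p [ 614.1 -103.4   23.5] psi -17.4 w 11.7 g 30.0 F [-1.8 -0.6  7.2] zt [ 0.001 -0.    -1.   ]
=,=,100,= turn z -0.0 rows 0.0 | shift [ 0.    -0.    -0.956] calls 1 each [ 0.    -0.    -0.956] mm 76.0
=,=,=,54.95 turn z -0.402 rows 8.4 | shift [ 0. -0. -0.] calls 1 each [ 0. -0. -0.] mm 0.0
545.5,-356.9,100,= turn z -0.0 rows 0.0 | shift [-3.087  1.118 -0.   ] calls 4 each [-0.772  0.279 -0.   ] mm 66.0
=,=,28,= turn z -0.0 rows 0.0 | shift [0.  0.  0.9] calls 1 each [0.  0.  0.9] mm 72.0
```

Request:
{"api": "arm_command", "payload": {
  "rows": [0,0,0,0,0,-0.3,-1,0,0,0,0,0,-0.7,-1,0,0,0,0,0,-0.96,-1,0,0,0,0,0,-0.96,-1]
}}

```text
t: 36.95
ee_pos: [615.7, -103.6, 102.6]
orientation: [3.105, -0.474, 0.008]
ft_force: [0.9, 0.3, -0.1]
width: 12.0
grasp_force: 30.0
```

Request:
{"api": "arm_command", "payload": {
  "rows": [0,0,-0.04,0,0,0,-1,0,0,-0.08,0,0,0,-1,0,0,-0.12,0,0,0,-1,0,0,-0.16,0,0,0,-1,0,0,-0.16,0,0,0,-1]
}}

```text
t: 37.45
ee_pos: [612.9, -103.1, 98.3]
orientation: [-3.125, -0.314, 0.003]
ft_force: [0.2, 0.0, -0.5]
width: 11.8
grasp_force: 30.0
```

Request:
{"api": "arm_command", "payload": {
  "rows": [0,0,-0.04,0,0,0,-1,0,0,-0.08,0,0,0,-1,0,0,-0.12,0,0,0,-1,0,0,-0.16,0,0,0,-1,0,0,-0.16,0,0,0,-1]
}}

```text
t: 37.95
ee_pos: [613.2, -103.1, 98.8]
orientation: [-2.951, -1.077, 0.002]
ft_force: [0.1, 0.7, -0.3]
width: 11.7
grasp_force: 30.0
```

Request:
{"api": "arm_command", "payload": {
  "rows": [0,0,-0.04,0,0,0,-1,0,0,-0.082,0,0,0,-1,0,0,-0.082,0,0,0,-1,0,0,-0.082,0,0,0,-1]
}}

```text
t: 38.35
ee_pos: [613.5, -103.2, 99.3]
orientation: [-2.791, -1.441, 0.001]
ft_force: [0.5, 0.4, 0.4]
width: 11.7
grasp_force: 30.0
```

Request:
{"api": "arm_command", "payload": {
  "rows": [0,0,0,-0.38,0.14,0,-1,0,0,0,-0.77,0.28,0,-1,0,0,0,-0.77,0.28,0,-1]
}}

```text
t: 38.65
ee_pos: [595.9, -169.4, 99.6]
orientation: [2.792, 1.439, -0.001]
ft_force: [1.0, 0.6, -0.2]
width: 11.5
grasp_force: 30.0
```

Request:
{"api": "arm_command", "payload": {
  "rows": [0,0,0,-0.38,0.14,0,-1,0,0,0,-0.77,0.28,0,-1,0,0,0,-0.77,0.28,0,-1]
}}

```text
t: 38.95
ee_pos: [579.2, -232.3, 99.7]
orientation: [2.791, 1.44, 0.0]
ft_force: [-1.2, 1.0, -0.9]
width: 11.7
grasp_force: 30.0
```

Request:
{"api": "arm_command", "payload": {
  "rows": [0,0,0,-0.38,0.14,0,-1,0,0,0,-0.77,0.28,0,-1,0,0,0,-0.77,0.28,0,-1]
}}

```text
t: 39.25
ee_pos: [562.5, -295.2, 99.7]
orientation: [2.79, 1.442, 0.0]
ft_force: [-0.2, 1.0, 0.8]
width: 11.6
grasp_force: 30.0
```

Request:
{"api": "arm_command", "payload": {
  "rows": [0,0,0,-0.38,0.14,0,-1,0,0,0,-0.77,0.28,0,-1,0,0,0,-0.77,0.28,0,-1,0,0,0,-0.77,0.28,0,-1,0,0,0,-0.77,0.28,0,-1]
}}

```text
t: 39.75
ee_pos: [546.1, -354.7, 99.5]
orientation: [-2.786, -1.45, 0.0]
ft_force: [-0.2, -0.1, 0.2]
width: 11.4
grasp_force: 30.0
```

```bash
python3 plan.py 545.5,-356.9,34,54.95
```

```text
t 39.75 p [ 546.1 -354.7   99.5] psi 55.0 w 11.4 g 30.0 F [-0.2 -0.1  0.2] zt [-0.     0.001 -1.   ]
545.5,-356.9,34,54.95 turn z 0.0 rows 0.0 | shift [-0.026  0.009  0.818] calls 1 each [-0.026  0.009  0.818] mm 66.0
```

Request:
{"api": "arm_command", "payload": {
  "rows": [0,0,0,0,0,0.4,-1,0,0,0,0,0,0.7,-1,0,0,0,0,0,0.8,-1,0,0,0,0,0,0.83,-1,0,0,0,0,0,0.83,-1]
}}

```text
t: 40.25
ee_pos: [546.3, -356.0, 33.7]
orientation: [2.786, 1.451, 0.0]
ft_force: [0.6, 0.5, -0.5]
width: 11.9
grasp_force: 30.0
```

Request:
{"api": "arm_command", "payload": {
  "rows": [0,0,0,0,0,0.03,-1,0,0,0,0,0,0.05,-1,0,0,0,0,0,0.065,-1,0,0,0,0,0,0.065,-1,0,0,0,0,0,0.065,-1]
}}

```text
t: 40.75
ee_pos: [546.0, -356.7, 28.6]
orientation: [2.786, 1.45, 0.001]
ft_force: [-0.1, 0.3, 2.8]
width: 11.7
grasp_force: 30.0
```

```bash
python3 plan.py 545.5,-356.9,28.2,54.95
```

```text
t 40.75 p [ 546.  -356.7   28.6] psi 55.0 w 11.7 g 30.0 F [-0.1  0.3  2.8] zt [ 0.001 -0.    -1.   ]
545.5,-356.9,28.2,54.95 turn z 0.0 rows 0.0 | shift [-0.005 -0.004  0.005] calls 1 each [-0.005 -0.004  0.005] mm 1.0
```

Request:
{"api": "arm_command", "payload": {
  "rows": [0,0,0,0,0,0,-0.45,0,0,0,0,0,0,-0.45,0,0,0,0,0,0,-0.45]
}}

```text
t: 41.05
ee_pos: [545.5, -356.4, 27.9]
orientation: [-2.787, -1.45, 0.0]
ft_force: [0.1, -0.2, -0.4]
width: 24.0
grasp_force: 0.0
```

Request:
{"api": "arm_command", "payload": {
  "rows": [0,0,0,0,0,-0.3,-0.45,0,0,0,0,0,-0.9,-0.45,0,0,0,0,0,-0.9,-0.45]
}}

```text
t: 41.35
ee_pos: [548.8, -358.6, 105.7]
orientation: [2.78, 1.446, 0.007]
ft_force: [1.6, -0.1, 0.4]
width: 24.2
grasp_force: 0.0
```

Request:
{"api": "arm_command", "payload": {
  "rows": [0,0,0,0.9,-0.3,-0.8,-0.45,0,0,0,0.9,-0.3,-0.8,-0.45,0,0,0,0.9,-0.3,-0.8,-0.45]
}}

```text
t: 41.65
ee_pos: [570.4, -281.5, 168.0]
orientation: [2.781, 1.452, 0.007]
ft_force: [-0.2, 0.6, 0.6]
width: 24.3
grasp_force: 0.0
```

Request:
{"api": "arm_command", "payload": {
  "rows": [0,0,0,0.9,-0.3,0,-0.45,0,0,0,0.9,-0.3,0,-0.45,0,0,0,0.9,-0.3,0,-0.45,0,0,0,0.9,-0.3,0,-0.45]
}}

```text
t: 42.05
ee_pos: [588.7, -211.1, 163.3]
orientation: [-2.786, -1.452, 0.001]
ft_force: [0.0, -1.1, 0.2]
width: 23.9
grasp_force: 0.0
```

```bash
python3 chk.py | grep -v len.39
python3 - <<'E'
from h import *
im,d=ctrl.get_image("top");cv2.imwrite("pics/t6.png",im[...,::-1])
im,d=ctrl.get_image("scene");cv2.imwrite("pics/s6.png",im[...,::-1])
E
```

```text
wood 51 xy 9.3 1.4 len 29.0 ang -178.7
dark 91 xy 165.9 -41.0 len 49.0 ang -79.1
dark 126 xy 110.0 24.7 len 228.0 ang -72.8
dark 150 xy -43.3 -54.9 len 259.0 ang -66.5
dark 35 xy 145.6 39.7 len 36.0 ang 124.7
dark 126 xy 82.5 12.7 len 65.0 ang -178.7
dark 39 xy -62.9 -112.3 len 61.0 ang -144.7
dark 36 xy -81.3 -26.0 len 16.0 ang -171.5
dark 201 xy -3.5 51.9 len 159.0 ang -171.0
```

View pics/t6.png

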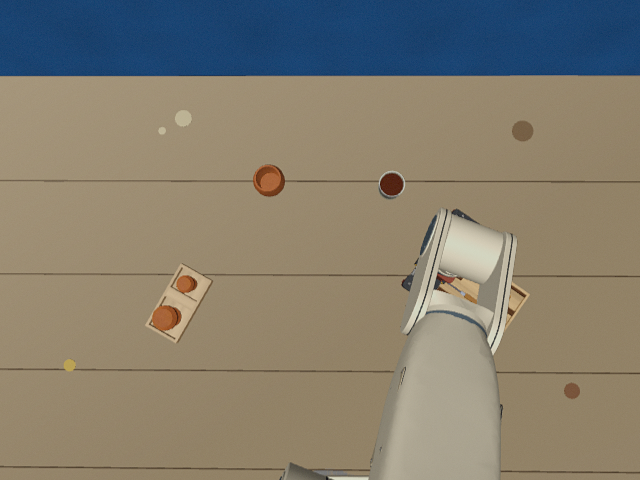

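View pics/s6.png

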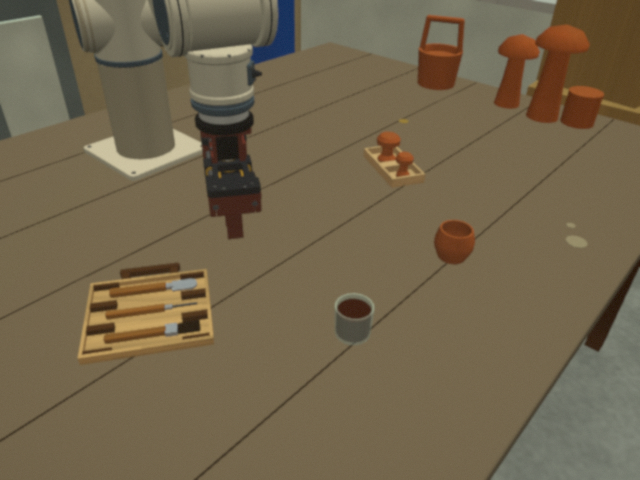

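Both mushrooms stand in the crate at (388,145) and (404,163), and all three tools lie in their lanes, with the brush at (155,330). The pot and glass have not moved. The arm hides the tray in the top view, so I'll move it away and check the brush numerically.

Request:
{"api": "arm_command", "payload": {
  "rows": [0,0,0,0.95,-0.2,0,-0.45,0,0,0,0.95,-0.2,0,-0.45,0,0,0,0.95,-0.2,0,-0.45]
}}

```text
t: 42.5
ee_pos: [620.5, -138.2, 163.9]
orientation: [-2.786, -1.452, -0.001]
ft_force: [-0.1, -0.0, 0.5]
width: 24.2
grasp_force: 0.0
```

Request:
{"api": "arm_command", "payload": {
  "rows": [0,0,0,0.95,-0.2,0,-0.45,0,0,0,0.95,-0.2,0,-0.45,0,0,0,0.95,-0.2,0,-0.45,0,0,0,0.95,-0.2,0,-0.45,0,0,0,0.95,-0.2,0,-0.45]
}}

```text
t: 43.0
ee_pos: [649.4, -70.0, 163.9]
orientation: [-2.788, -1.448, 0.001]
ft_force: [-0.7, -0.2, 0.2]
width: 24.0
grasp_force: 0.0
```

```bash
python3 chk.py
```

```text
wood 189 xy -18.9 -51.1 len 87.0 ang -179.9
wood 163 xy -20.2 1.4 len 87.0 ang -179.8
wood 238 xy -19.2 53.9 len 89.0 ang 179.9
steel 66 xy 34.1 -51.2 len 20.0 ang -89.0
steel 183 xy 53.5 53.7 len 49.0 ang 179.6
dark 47 xy 69.4 -74.4 len 38.0 ang -178.8
dark 127 xy 59.8 -50.6 len 34.0 ang -178.8
dark 83 xy 69.5 -25.7 len 38.0 ang 179.9
dark 26 xy 121.6 16.2 len 55.0 ang -147.1
dark 69 xy -57.3 -109.0 len 82.0 ang -144.7
dark 47 xy -68.8 -74.2 len 40.0 ang 179.8
dark 83 xy 69.4 25.8 len 38.0 ang -178.6
dark 89 xy -69.3 -25.8 len 40.0 ang -177.8
dark 34 xy 69.5 74.2 len 39.0 ang -179.8
dark 336 xy 0.2 101.9 len 101.0 ang -179.9
dark 88 xy -69.0 25.8 len 40.0 ang -179.9
dark 19 xy 62.8 161.3 len 31.0 ang 124.7
dark 35 xy -69.2 74.2 len 40.0 ang 179.6
dark 38 xy 37.0 189.4 len 40.0 ang -55.3
```

```bash
python3 -c "from workcell import ctrl; print(ctrl.close_job())"
```

```text
the job is handed in; nothing more can be done
None
```

I handed the job in at about 43 s: the last camera check showed all three tools within 2 mm of their lane centres and both mushrooms upright near their bay centres, with the glass and pot not visibly moved; no verdict came back.

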